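Unhook a leaded-glass panel and rack it

TASK

Take the small leaded-glass panel off the bench stand: the rod hook was bent by hand, so feel the wire loop along it and lift it over the upturned end, pressing only lightly, since the loop's solder joints stand little more than the panel's own weight. Then stand the panel the right way up in the middle of the empty front groove of the wooden glass rack, lower it gently until it is fully down, and let go of it. Leave the other things on the bench where they are.

Things in the scene. Friction and masses are not known exactly. Their poses are not given: they have to be found in the camera images.
- panel_mid (a point): Centre of the leaded-glass panel: zinc frame 200 mm wide (y), 110 high (z, up), 10 thick (x), bars 10 wide, glass set back inside. 0.27 to 0.47 kg, weight not told. Top edge 55 above this point, bottom edge 55 below. Grip the frame across its thickness from above, about 70 to either side of the middle: there the gripper clears hook and post.
- panel_loop (a point): Inside top of the copper wire loop standing on the middle of the panel's top edge, 100.5 mm above the panel's centre; axes as the panel. The loop lies in the panel's plane; its opening, from the frame's top edge to the inside of the wire, is 45.5 high and 25 wide; wire 5 thick. At the start it hangs on the hook's seat.
- hook_seat (a point): Fixed: centre line of the hook's stiff 6 mm rod at the place where the loop hangs. z up, -x the way the hook points. From 2 ahead of here the rod runs 80 mm more along -x, straight, at an unmeasured slope, from 9 degrees down to 23 degrees up, then turns up square to itself for 32 (to the centre of its round tip), so that end leans to match. Towards +x the rod rises 18 to the post.
- groove (a point): Centre of the floor of the empty front groove of the fixed wooden rack, 16 mm above the bench. The groove runs along y, 160 long, open at both ends, 14 wide, 28 deep (rack top 44 above the bench). The rack reaches 30 from here towards -x and 130 towards +x; two more grooves, 50 and 100 towards +x, hold glass offcuts up to 86 above the bench.
- flux_jar: Bystander: small jar with a steel lid, 54 mm across, 62 high; origin at the centre of its underside.
- solder_reel: Bystander: grey reel of solder standing on its flange, 54 mm across, 40 high; origin at the centre of its underside.
- pliers: Bystander: flat pliers about 165 mm long and 50 wide, 15 high, lying along their y; origin on the bench under the joint.
- stand: Fixed steel bench stand, axes as hook_seat; origin on the bench, 15 mm on the -x side of the seat. Foot 150 x 130 x 10; post 14 thick, 35 behind the seat, 265 high, boss 26 thick. Lifted 39.5 at the seat, the frame's top edge meets the rod's underside. Kept close under the rod (1 to 2 off) as it is drawn to -x, the loop just passes the tip, with 2 to 7 of height to spare.
There are look-alikes about, which are no part of the job. Of the things like the part that bears panel_mid, leave any that is green or red; of the rest the larger one is meant.

How it is judged:
On the way:
1. the panel is off the hook: its loop is more than 110 mm (level distance) from the hook's seat while the panel is held up in the air (horizontal distance between panel_loop and hook_seat above 0.11 m and height (world z) of panel_mid above 0.1 m), for 0.1 s.
At the end, for the whole second after the job is handed in: The panel stands at rest, loop up, in the empty front groove: its bottom edge on the groove's floor (within 3 mm), lined up with the groove (within 7 degrees) and leaning less than 11 degrees, its middle within 35 mm of the middle of the groove's length; the gripper has let go (z of panel_mid in the frame of groove between 0.05 and 0.058 m and x of panel_mid in the frame of groove between -0.012 and 0.012 m and y of panel_mid in the frame of groove between -0.035 and 0.035 m and angle between panel_mid's own z axis and vertical below 0.2 rad and angle between the y axis of panel_mid and the y axis of groove, either way round below 0.12 rad and linear speed of panel below 0.02 m/s); the robot touches nothing.
It fails at once if once lifted from its seat, the panel is strained against the hook with more than 7 N (contact force between panel and stand above 7 N and z of panel_loop in the frame of hook_seat above 0.008 m).
It fails at once if the panel is pressed against the stand with more than 20 N (contact force between panel and stand above 20 N).
It fails at once if the panel is knocked or pressed against the rack with more than 20 N (contact force between panel and rack above 20 N).
It fails at once if a bystander is moved more than 15 mm (distance of any of flux_jar, solder_reel, pliers from where it was at the start of the episode above 0.015 m).
It also fails if it takes over 67 s, if anything falls off the work surface, if the arm or the gripper's body presses on something with over 40 N, if the wrist force passes 120 N, or if a joint passes its speed limit or range.

ROBOT

A 6-joint arm with a two-finger parallel gripper is mounted at the origin on the work surface. World frame = base frame: x ahead of the robot, y to its left, z up, the work surface at z = 0. Lengths are in m, angles in rad, forces in N, time in s.
With the tool pointing down it reaches from about 0.25 to 0.775 m from the base axis. Payload 4 kg.
Tool frame: the origin (TCP) lies on the centre line of the jaws, within the pads' length; the fingertips stand 8 mm ahead of it and the grasp point (between the pads) lies 11 mm behind it; z points along the fingers, y is the direction in which the jaws open and shut (so a half turn about z gives the same grasp; the last joint's range is limited). The gripper opens to 94 mm and grips with 3 to 60 N. Pads are 16 mm wide; open, the fingers measure 119 mm over their backs; the gripper's body (75 mm by 177 mm) begins 78 mm behind the grasp point.
Start: joints at [-1.317, 0.087, 1.371, -0, 1.684, -0.103], TCP at [0.192, -0.515, 0.214] pointing down, gripper open.
Joint ranges: [-3.1, 3.1], [-0.76, 2.03], [0.27, 2.55], [-1.08, 4.22], [0.17, 2.65], [-2.57, 2.57]. Speed limits (rad/s): [2.79, 2.79, 3.14, 3.14, 3.14, 3.14].

INTERFACE

Orientations are given as [roll, pitch, yaw] about the fixed x, y, z axes, in that order (R = Rz(yaw) Ry(pitch) Rx(roll)).
In Python, from bench import robot, cams, close_job gives the robot as it stands.
- The arm moves only by the tool arm_command, never from a script. Its argument "plan" is one flat list of numbers, 7 for each row, row after row: the shift along the tool's x, y, z in cm, then the turn, a rotation vector about the tool's x, y, z in degrees, then the closure, from 0 (fully open) to 1 (shut). A call has 1 to 8 rows; each row shifts and turns the commanded pose from where the row before left it, along the tool's axes as they then stand; what a row does not reach is not made up. A row lasts 1/8 s, in which the tool goes at most 62.5 mm and 10.7 degrees, less where a joint would pass 70% of its speed; a pose out of reach is approached as far as the arm can. A call with a gripper value outside its range is refused whole. The fingers move at their own pace and stop on an object; the grip force is fixed at half the most. Time passes only in rows, so rows that do not move let the fingers close. It gives the time, the measured TCP pose, the force and the opening at its end, in the units of the state.
- robot.get_obs(): the state, without advancing time (a new reading comes with each control period).
- cams.snapshot(name): name is "scene" or "top"; returns a dict with "pixels" (480x640x3 uint8, red, green, blue), "fov_y" (degrees; the focal length in pixels is half the picture's height over the tangent of half this angle, whatever the lens; pixels are square), "cx", "cy" (the principal point, pixels), "camera_from_world" (4x4, takes a point from world to camera coordinates). Camera axes: x right, y up, looking along -z (the intrinsics and any distortion apply to the point x, -y, -z); pixel columns grow to the right and rows downward; lengths in m; the calibration is good to about 2 mm. A picture is of the moment at which its call begins. There is no depth.
- close_job(): hands the job in, once; it reports no verdict.
The state is a dict: "time": time; "joint_positions": joint angles; "qvel": joint speeds; "joint_torque": joint torques, N m; "tool_pos": TCP position; "ee_rot": TCP orientation; "wrist_force": force on the tool from outside, world axes, zero at the start; "wrist_torque": the same for the moment, N m; "width": finger opening in m.
Only numpy, scipy, OpenCV 4.12 (cv2) and the standard library are available. Lean on these libraries where they do the work, as an engineer would, in place of code of your own. Each camera call takes 0.05 s, during which the arm holds its last target.

## Working session

There is one attempt and no reset: what is moved stays moved. The work goes in short steps, Python scripts to look and compute and a tool call to move; the robot and the scene stay as the last step left them, time stands still between calls to the robot, and variables do not carry over. Pictures are saved under pics/ and viewed, and the job is handed in when it is done.

Besides the shell and the picture viewer there is one more tool, called after ">>>" by a JSON object that holds its "fn" and its "kwargs", one argument or row to a line. arm_command: Moves the arm, as the interface text tells. Its arguments: {"type":"object","properties":{"plan":{"type":"array","items":{"type":"number"}}},"required":["plan"]}

```bash
ls; mkdir -p pics
python3 - <<'E'
from bench import robot,cams
import cv2,numpy as np
print(robot.get_obs())
for n in("scene","top"):
    s=cams.snapshot(n); cv2.imwrite(f"pics/{n}0.png",s["pixels"][:,:,::-1]); print({k:v for k,v in s.items() if k!="pixels"})
E
```

```text
pics
{'time': 0.0, 'joint_positions': array([-1.31707816e+00,  8.79112881e-02,  1.37223735e+00,  4.60393045e-06,
        1.68359446e+00, -1.03093053e-01]), 'qvel': array([-0.00214152,  0.00104598,  0.00219982, -0.00028419, -0.00067983,
       -0.00058139]), 'joint_torque': array([ 6.37724715e-04, -3.40175557e+01, -3.02431011e+01,  7.15908967e-02,
        3.28883668e-02, -1.72320538e-04]), 'tool_pos': array([ 0.19197561, -0.51484311,  0.21233663]), 'ee_rot': array([-3.13945410e+00, -2.25854508e-04,  3.56811494e-01]), 'wrist_force': array([-0.10970638,  0.12015589, -0.04653419]), 'wrist_torque': array([ 0.02031671, -0.00958899, -0.01719251]), 'width': 0.09408682475313891}
{'fov_y': 47.183503833892416, 'cx': 315.71416145703125, 'cy': 237.07114156930174, 'camera_from_world': array([[ 0.15311305,  0.98799041, -0.02076869,  0.00952266],
       [-0.61747163,  0.11205862,  0.77857026,  0.21104905],
       [ 0.77154727, -0.10638519,  0.62721368, -1.79765977],
       [ 0.        ,  0.        ,  0.        ,  1.        ]])}
{'fov_y': 48.72555325164526, 'cx': 315.95597541461416, 'cy': 235.6267035899114, 'camera_from_world': array([[ 0.01848834, -0.9997649 , -0.011328  , -0.06587927],
       [ 0.99052339,  0.01677289,  0.13631615, -0.51222038],
       [-0.1360941 , -0.01374091,  0.99060062, -1.15780872],
       [ 0.        ,  0.        ,  0.        ,  1.        ]])}
```

View pics/scene0.png

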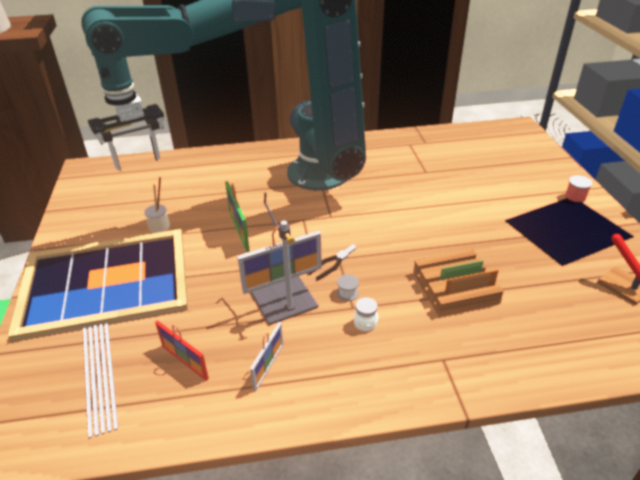

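View pics/top0.png

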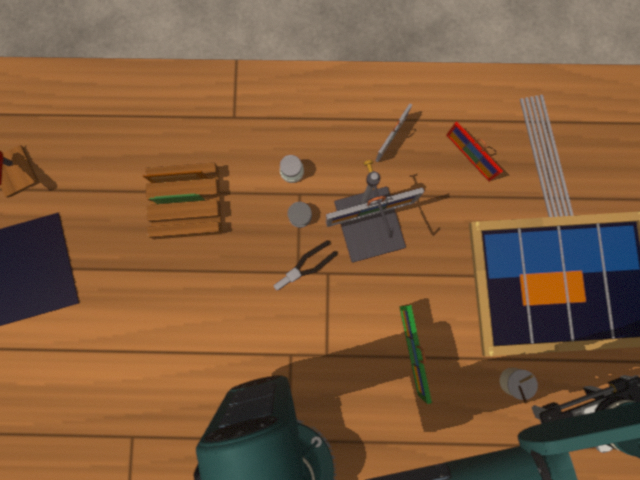

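The scene view shows the panel hanging on the stand at about (281,262), the rack at (457,277), and green, red and small white look-alikes. The top view shows the panel edge running from (328,220) to (425,190), with the post at (373,178) and the hook pointing toward the robot. I'll zoom in.

Run:
```python
import cv2
s=cv2.imread("pics/scene0.png");t=cv2.imread("pics/top0.png")
def c(im,x0,y0,x1,y1,n,k): cv2.imwrite(n,cv2.resize(im[y0:y1,x0:x1],None,fx=k,fy=k,interpolation=cv2.INTER_CUBIC))
c(s,225,180,355,330,"pics/s_pan.png",4); c(t,310,140,460,270,"pics/t_pan.png",5)
c(s,400,235,520,320,"pics/s_rack.png",6); c(t,130,150,240,250,"pics/t_rack.png",6)
```

```text
(no output)
```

View pics/s_pan.png

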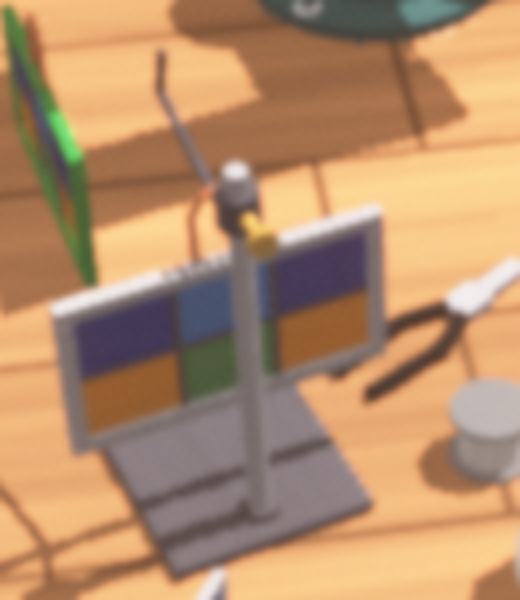

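View pics/t_pan.png

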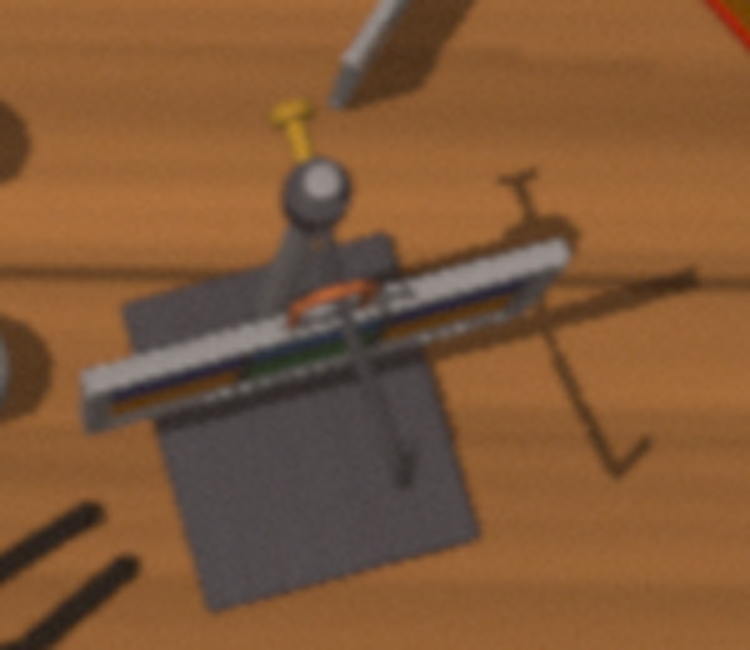

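View pics/s_rack.png

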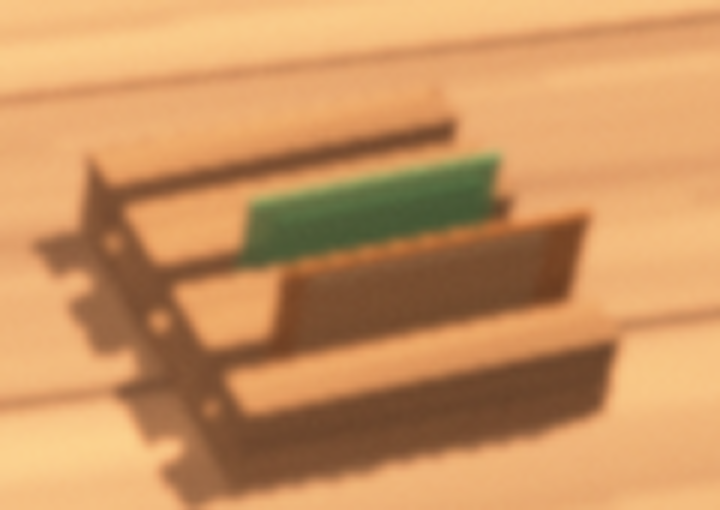

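View pics/t_rack.png

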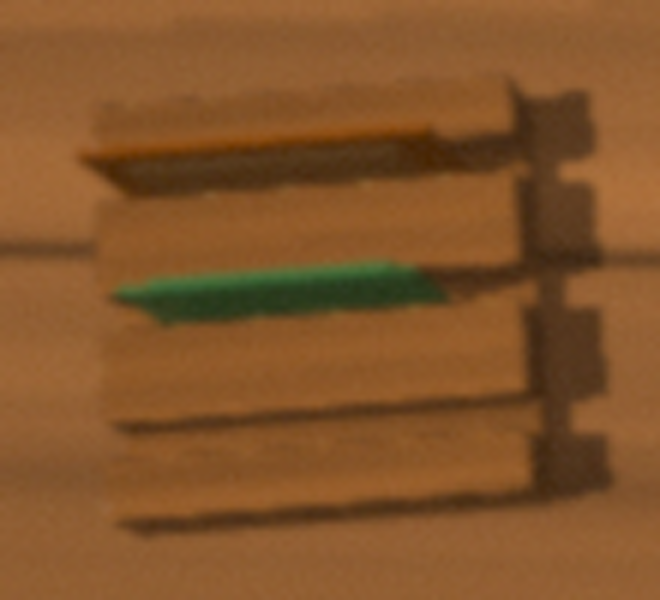

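```bash
cat > h.py <<'E'
import numpy as np,cv2,pickle
def avg(n,k=4):
    from bench import cams
    ss=[cams.snapshot(n) for _ in range(k)]
    s=dict(ss[0]); s["pixels"]=np.mean([x["pixels"] for x in ss],0).round().astype(np.uint8); return s
def ray(s,u,v):
    f=240/np.tan(np.radians(s["fov_y"])/2)
    T=s["camera_from_world"];R=T[:3,:3]
    d=np.array([(u-s["cx"])/f,-(v-s["cy"])/f,-1.]); d=R.T@d
    return -R.T@T[:3,3],d/np.linalg.norm(d)
def onz(s,u,v,z):
    o,d=ray(s,u,v); return o+d*(z-o[2])/d[2]
def tri(sa,a,sb,b):
    o1,d1=ray(sa,*a);o2,d2=ray(sb,*b)
    t=np.linalg.lstsq(np.c_[d1,-d2],o2-o1,rcond=None)[0]
    p,q=o1+t[0]*d1,o2+t[1]*d2; return (p+q)/2,np.linalg.norm(p-q)
def proj(s,p):
    f=240/np.tan(np.radians(s["fov_y"])/2)
    c=s["camera_from_world"]@np.r_[p,1]; return np.array([s["cx"]+f*c[0]/-c[2],s["cy"]-f*c[1]/-c[2]])
def crop(s,x0,y0,x1,y1,k,n):
    im=cv2.resize(s["pixels"][y0:y1,x0:x1,::-1],None,fx=k,fy=k,interpolation=cv2.INTER_CUBIC)
    for u in range((x0//10+1)*10,x1,10):
        cv2.putText(im,str(u),((u-x0)*k,10),0,.35,(255,255,255),1);cv2.line(im,((u-x0)*k,12),((u-x0)*k,18),(255,255,255),1)
    for v in range((y0//10+1)*10,y1,10):
        cv2.putText(im,str(v),(0,(v-y0)*k+4),0,.35,(255,255,255),1)
    cv2.imwrite(n,im)
E
python3 - <<'E'
from h import *
a=avg("scene",6);b=avg("top",6);pickle.dump((a,b),open("s0.pkl","wb"))
crop(a,235,185,330,305,5,"pics/sp1.png");crop(b,320,150,440,250,6,"pics/tp1.png")
crop(a,410,245,510,325,8,"pics/sr1.png");crop(b,135,155,235,245,7-1,"pics/tr1.png")
for s in(a,b): print(ray(s,320,240))
E
```

```text
(array([ 1.51583824, -0.22430254,  0.96339807]), array([-0.76702813,  0.11348801, -0.63149689]))
(array([ 0.35101333, -0.07318171,  1.21600366]), array([ 0.12805365,  0.00597358, -0.99174925]))
```

View pics/sp1.png

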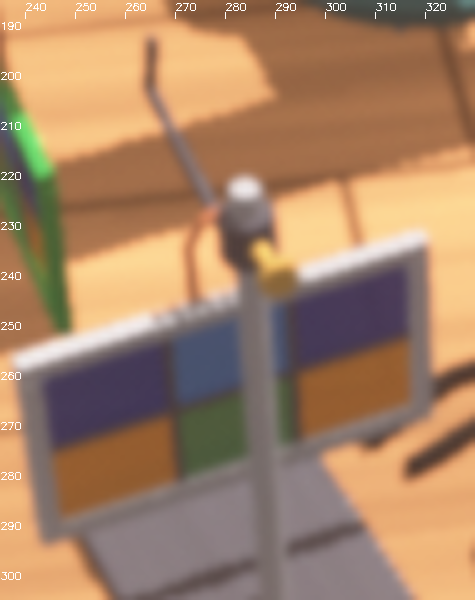

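View pics/tp1.png

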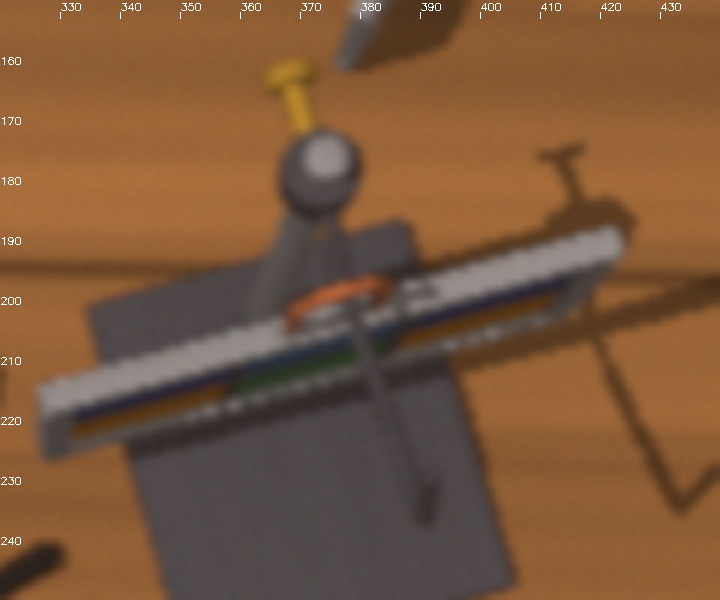

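View pics/sr1.png

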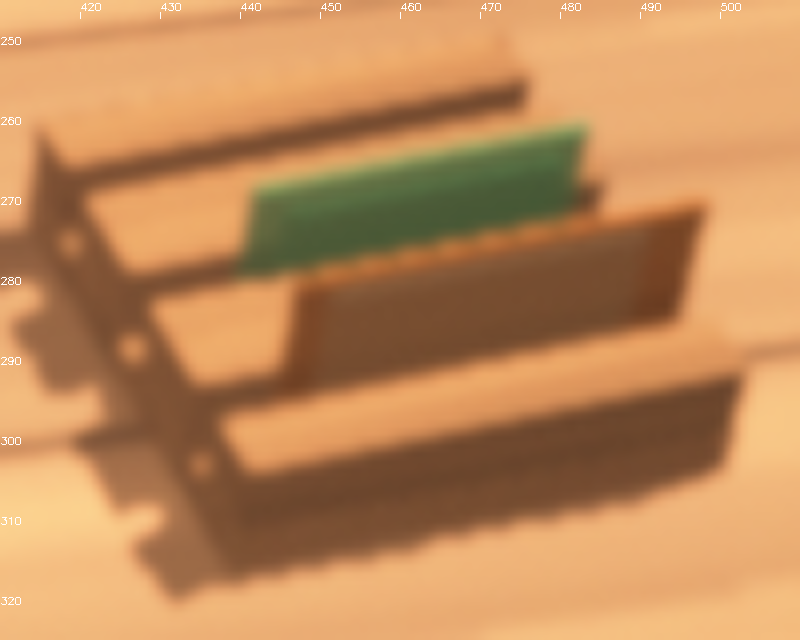

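View pics/tr1.png

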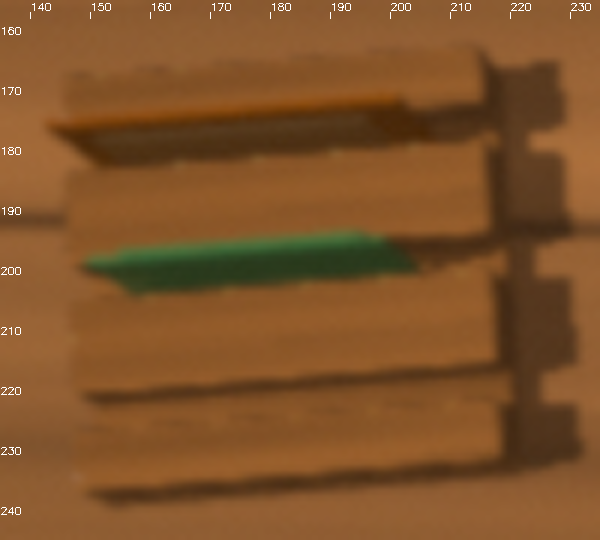

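Run:
```python
from h import *
np.set_printoptions(precision=4,suppress=True)
a,b=pickle.load(open("s0.pkl","rb"))
print("rack top view z=.044")
for n,p in dict(BR=(214.5,163),BL=(146,167.5),FR=(217.5,231.5),FL=(148.5,236.5),GR=(217,215),GL=(149,220.5)).items(): print(n,onz(b,*p,.044))
print("scene")
for n,p in dict(FL=(473,249),FR=(415,259),gFR=(419,265.5),gFL=(475.5,254.5),g2R=(421,269),BR=(441,304),BL=(502.5,292)).items(): print(n,onz(a,*p,.044))
for n,p,q in [("pan-y",(237.5,257),(422.5,189.5)),("pan+y",(318.5,232.5),(328,216.5)),("rodbend",(262.5,202.5),(389.5,235.5)),("tip",(263,193),(390,231)),("looptop",(275,227.5),(376,198.5)),("post",(281.5,222),(373,176.5))]: print(n,*tri(a,p,b,q))
```

```text
rack top view z=.044
BR [0.6753 0.1775 0.044 ]
BL [0.6623 0.3336 0.044 ]
FR [0.5176 0.1637 0.044 ]
FL [0.5037 0.3181 0.044 ]
GR [0.5551 0.1665 0.044 ]
GL [0.54   0.3192 0.044 ]
scene
FL [0.5055 0.3227 0.044 ]
FR [0.517  0.1651 0.044 ]
gFR [0.5424 0.1677 0.044 ]
gFL [0.5273 0.3208 0.044 ]
g2R [0.5558 0.1687 0.044 ]
BR [0.6791 0.178  0.044 ]
BL [0.6666 0.3322 0.044 ]
pan-y [ 0.5898 -0.2699  0.1795] 0.0008368936569614887
pan+y [ 0.5326 -0.082   0.1767] 4.534554624213772e-05
rodbend [ 0.4868 -0.1989  0.2442] 0.006567674788684288
tip [ 0.491  -0.196   0.2727] 0.006144836309933678
looptop [ 0.5599 -0.1772  0.2254] 0.009635966835702475
post [ 0.5931 -0.1659  0.2639] 0.00600176318365793
```

Run:
```python
from h import *
np.set_printoptions(precision=4,suppress=True)
a,b=pickle.load(open("s0.pkl","rb"))
yaw=np.radians(16.9);X=np.array([np.cos(yaw),np.sin(yaw),0]);Y=np.array([-X[1],X[0],0]);c=np.array([.5612,-.176,0])
for n,s,p in [("bend a",a,(262.5,202.5)),("tip a",a,(263,192.5)),("rod near boss a",a,(275,223)),("bend b",b,(390,236)),("tip b",b,(390,230)),("rod b",b,(380,210)),("loop b",b,(378,199))]:
    o,d=ray(s,*p);t=((c-o)@Y)/(d@Y);q=o+t*d;print(n,(q-c)@X,q[2])
S=c+[0,0,.2205]
for deg in(-9,0,7,15,23):
    r=np.radians(deg);st=S-.002*X;u=-X*np.cos(r)+np.array([0,0,np.sin(r)]);w=X*np.sin(r)+np.array([0,0,np.cos(r)])
    bd=st+.08*u;tp=bd+.032*w;print(deg,proj(a,st),proj(a,bd),proj(a,tp),"|",proj(b,st),proj(b,bd),proj(b,tp))
for q in(c+[0,0,.178]+.1*Y,c+[0,0,.178]-.1*Y,S+[0,0,.003]):print(proj(a,q),proj(b,q))
```

```text
bend a -0.08914318430514977 0.23724469032650286
tip a -0.07846775242676372 0.2713377155697607
rod near boss a -0.015586286771420875 0.22808394979007407
bend b -0.07648809784353122 0.23075464591525918
tip b -0.06776264289104264 0.2507848097745943
rod b -0.02045592248295503 0.20739007590121328
loop b -0.0013584986990218372 0.22315832635453337
-9 [277.5865 229.0746] [264.8114 214.6373] [262.9151 202.362 ] | [377.9514 199.6014] [389.1787 239.865 ] [392.1049 240.2511]
0 [277.5865 229.0746] [264.2254 210.0411] [263.1025 198.6132] | [377.9514 199.6014] [390.1611 239.512 ] [392.3866 237.2571]
7 [277.5865 229.0746] [263.9826 206.7329] [263.4922 196.153 ] | [377.9514 199.6014] [390.7312 238.5367] [392.3518 234.1975]
15 [277.5865 229.0746] [263.9419 203.3041] [264.1983 193.89  ] | [377.9514 199.6014] [391.1551 236.6674] [392.0318 229.9664]
23 [277.5865 229.0746] [264.1593 200.3152] [265.1768 192.2675] | [377.9514 199.6014] [391.3201 234.0069] [391.4122 225.025 ]
[319.1617 231.8402] [327.153  216.6059]
[236.9575 257.7806] [423.4665 189.4621]
[277.8492 228.4971] [377.8131 198.2911]
```

>>> {"fn": "arm_command", "kwargs": {
  "plan": [0,0,-1.9,0,0,-10.5,0,0,0,-1.9,0,0,-10.5,0,0,0,-1.9,0,0,-10.5,0,0,0,-1.9,0,0,-10.5,0,0,0,-1.9,0,0,-10.5,0,0,0,-1.9,0,0,-10.5,0,0,0,-1.9,0,0,-10.5,0,0,0,-1.9,0,0,-10.5,0]
}}

```text
time: 1.7
tool_pos: [0.1921, -0.5153, 0.3662]
ee_rot: [-3.142, 0.0, 1.829]
wrist_force: [-0.3, 0.4, 0.1]
width: 0.0938
```

```bash
cat >> h.py <<'E'
def st():
    from bench import robot
    o=robot.get_obs();np.set_printoptions(precision=4,suppress=True)
    print("t",round(o["time"],2),"pos",o["tool_pos"],"rpy deg",np.degrees(o["ee_rot"]),"F",o["wrist_force"],"M",o["wrist_torque"],"w",round(o["width"],4)); return o
def tooldelta(o,goal):
    from scipy.spatial.transform import Rotation as Ro
    return Ro.from_euler("xyz",o["ee_rot"]).as_matrix().T@(np.array(goal)-o["tool_pos"])*100
E
python3 - <<'E'
from h import *
o=st();Y=np.array([-np.sin(np.radians(16.9)),np.cos(np.radians(16.9))])
g=np.r_[np.array([.5612,-.176])+.067*Y,.36];print(g,tooldelta(o,g))
E
```

```text
t 1.7 pos [ 0.1921 -0.5153  0.3662] rpy deg [-180.        0.0155  104.7898] F [-0.2966  0.4269  0.1026] M [-0.0076 -0.0529  0.0617] w 0.0938
[ 0.5417 -0.1119  0.36  ] [30.0811 44.1051  0.6143]
```

>>> {"fn": "arm_command", "kwargs": {
  "plan": [3.4,5,0,0,0,0,0,3.4,5,0,0,0,0,0,3.4,5,0,0,0,0,0,3.4,5,0,0,0,0,0,3.4,5,0,0,0,0,0,3.4,5,0,0,0,0,0,3.4,5,0,0,0,0,0,3.4,5,0,0,0,0,0]
}}

```text
time: 2.7
tool_pos: [0.5126, -0.1505, 0.3658]
ee_rot: [3.141, 0.001, 1.823]
wrist_force: [0.6, 0.4, 0.4]
width: 0.0939
```

Run:
```python
from h import *
o=st();Y=np.array([-np.sin(np.radians(16.9)),np.cos(np.radians(16.9))])
g=np.r_[np.array([.5612,-.176])+.067*Y,.36];print(g,tooldelta(o,g))
```

```text
t 2.7 pos [ 0.5126 -0.1505  0.3658] rpy deg [179.9664   0.0434 104.4403] F [0.5591 0.448  0.354 ] M [-0.0004 -0.1299 -0.0077] w 0.0939
[ 0.5417 -0.1119  0.36  ] [3.013  3.778  0.5758]
```

>>> {"fn": "arm_command", "kwargs": {
  "plan": [2.9,4.1,0,0,0,0,0,0,0,0,0,0,-2.1,0,0,0,5,0,0,0,0,0,0,5,0,0,0,0,0,0,4,0,0,0,0,0,0,0,0,0,0,0,0,0,0,0,0,0,0]
}}

```text
time: 3.58
tool_pos: [0.5445, -0.1149, 0.2278]
ee_rot: [3.139, 0.002, 1.859]
wrist_force: [-0.6, 0.4, -0.3]
width: 0.0938
```

Run:
```python
from h import *
o=st();Y=np.array([-np.sin(np.radians(16.9)),np.cos(np.radians(16.9))])
g=np.r_[np.array([.5612,-.176])+.067*Y,.161];print(g,tooldelta(o,g))
a=avg("scene",2);b=avg("top",2)
crop(a,235,170,345,300,5,"pics/sp2.png");crop(b,310,140,430,240,6,"pics/tp2.png")
```

```text
t 3.58 pos [ 0.5445 -0.1149  0.2278] rpy deg [179.8533   0.1217 106.4949] F [-0.5569  0.4185 -0.3443] M [ 0.0052 -0.0822 -0.0175] w 0.0938
[ 0.5417 -0.1119  0.161 ] [ 0.3826 -0.2022  6.6806]
```

View pics/sp2.png

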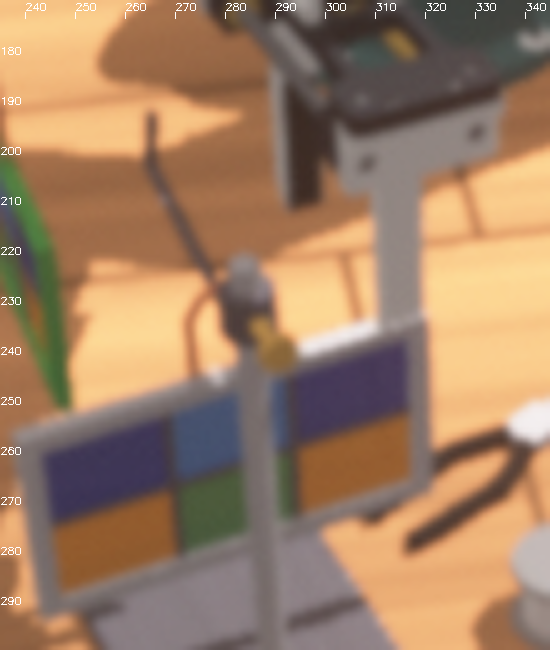

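View pics/tp2.png

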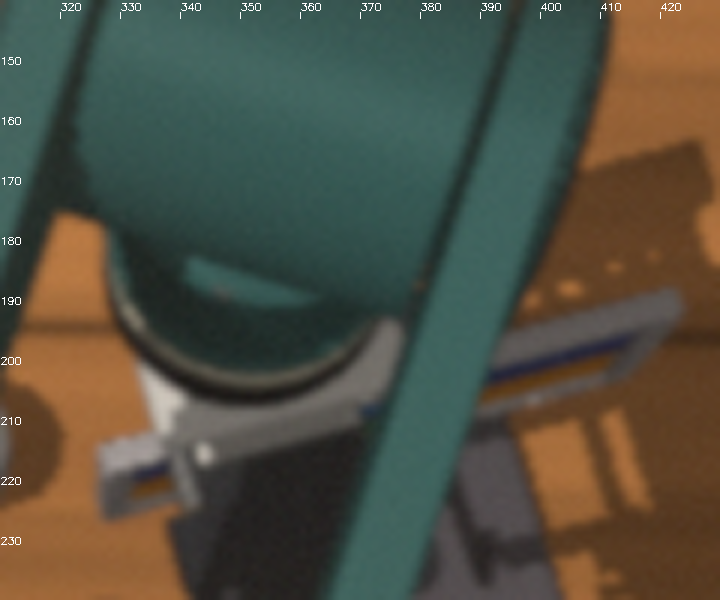

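>>> {"fn": "arm_command", "kwargs": {
  "plan": [0.4,-0.2,0,0,0,-0.4,0,0,0,3,0,0,0,0,0,0,2.5,0,0,0,0,0,0,1.2,0,0,0,0,0,0,0,0,0,0,0]
}}

```text
time: 4.4
tool_pos: [0.5406, -0.1104, 0.1579]
ee_rot: [-3.14, -0.001, 1.867]
wrist_force: [0.1, 0.1, 0.0]
width: 0.0939
```

Run:
```python
from h import *
o=st();Y=np.array([-np.sin(np.radians(16.9)),np.cos(np.radians(16.9))])
g=np.r_[np.array([.5612,-.176])+.067*Y,.161];print(g,tooldelta(o,g))
a=avg("scene",2);b=avg("top",2)
crop(a,235,170,345,300,5,"pics/sp3.png");crop(b,310,140,430,240,6,"pics/tp3.png")
```

```text
t 4.4 pos [ 0.5406 -0.1104  0.1579] rpy deg [-179.931    -0.0414  106.9558] F [0.1461 0.1405 0.0181] M [-0.0184 -0.0813  0.0343] w 0.0939
[ 0.5417 -0.1119  0.161 ] [-0.1718  0.0597 -0.3053]
```

View pics/sp3.png

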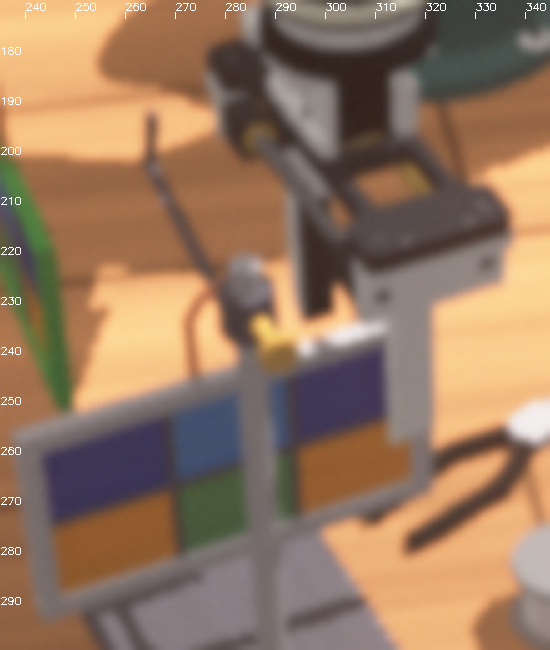

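>>> {"fn": "arm_command", "kwargs": {
  "plan": [-0.1,0,-0.35,0,0,0,0.4,0,0,0,0,0,0,0.7,0,0,0,0,0,0,0.75,0,0,0,0,0,0,0.8,0,0,0,0,0,0,0.8,0,0,0,0,0,0,0.8]
}}

```text
time: 5.35
tool_pos: [0.5413, -0.1116, 0.1619]
ee_rot: [-3.141, -0.0, 1.867]
wrist_force: [-0.3, -0.4, -0.1]
width: 0.0375
```

Run:
```python
from h import *
o=st()
a=avg("scene",1)
crop(a,235,170,345,300,5,"pics/sp4.png")
```

```text
t 5.35 pos [ 0.5413 -0.1116  0.1619] rpy deg [-179.9931   -0.0001  106.9434] F [-0.3048 -0.3833 -0.1038] M [-0.0021 -0.0769 -0.0023] w 0.0375
```

View pics/sp4.png

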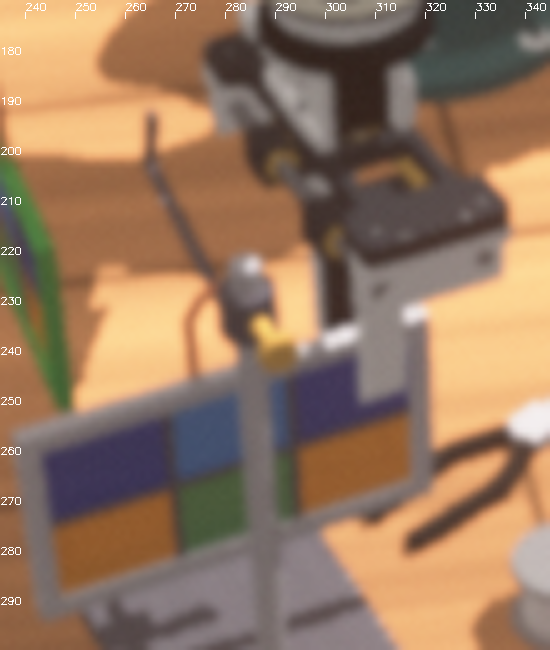

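>>> {"fn": "arm_command", "kwargs": {
  "plan": [0,0,0,0,0,0,0.8,0,0,0,0,0,0,0.84,0,0,0,0,0,0,0.86,0,0,0,0,0,0,0.88,0,0,0,0,0,0,0.9,0,0,0,0,0,0,0.92,0,0,0,0,0,0,1,0,0,0,0,0,0,1]
}}

```text
time: 6.4
tool_pos: [0.5414, -0.1115, 0.162]
ee_rot: [3.141, 0.0, 1.867]
wrist_force: [1.2, 0.2, 0.1]
width: 0.0094
```

>>> {"fn": "arm_command", "kwargs": {
  "plan": [0,0,0,0,0,0,1,0,0,0,0,0,0,1]
}}

```text
time: 6.65
tool_pos: [0.5414, -0.1116, 0.162]
ee_rot: [3.141, 0.0, 1.867]
wrist_force: [0.3, 0.7, -0.1]
width: 0.0097
```

Run:
```python
from h import *
o=st()
```

```text
t 6.65 pos [ 0.5414 -0.1116  0.162 ] rpy deg [179.992    0.0062 106.9476] F [ 0.3287  0.6873 -0.1005] M [ 0.104  -0.1874  0.1052] w 0.0097
```

>>> {"fn": "arm_command", "kwargs": {
  "plan": [0,0,-0.1,0,0,0,1,0,0,-0.2,0,0,0,1,0,0,-0.2,0,0,0,1,0,0,0,0,0,0,1,0,0,0,0,0,0,1]
}}

```text
time: 7.28
tool_pos: [0.5411, -0.1116, 0.1666]
ee_rot: [-3.141, -0.0, 1.866]
wrist_force: [0.1, 0.0, -4.8]
width: 0.0095
```

Run:
```python
from h import *
o=st()
a=avg("scene",1)
crop(a,235,170,345,300,5,"pics/sp5.png")
```

```text
t 7.28 pos [ 0.5411 -0.1116  0.1666] rpy deg [-179.9602   -0.0191  106.9356] F [ 0.1196  0.0374 -4.7507] M [ 0.2    -0.0021  0.0489] w 0.0095
```

View pics/sp5.png

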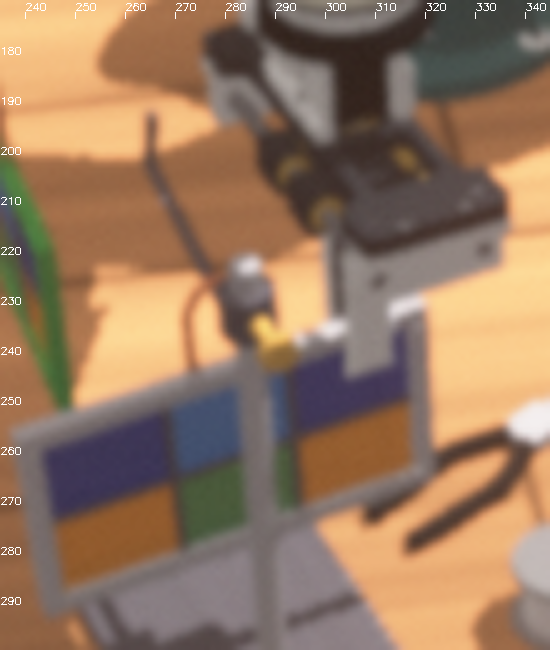

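>>> {"fn": "arm_command", "kwargs": {
  "plan": [0,0,-0.3,0,0,0,1,0,0,-0.4,0,0,0,1,0,0,-0.4,0,0,0,1,0,0,-0.4,0,0,0,1,0,0,0,0,0,0,1,0,0,0,0,0,0,1]
}}

```text
time: 8.07
tool_pos: [0.5413, -0.1116, 0.1819]
ee_rot: [-3.141, -0.0, 1.867]
wrist_force: [-0.1, -1.2, -3.8]
width: 0.0094
```

Run:
```python
from h import *
o=st()
a=avg("scene",3)
pickle.dump(a,open("s6.pkl","wb"))
crop(a,235,170,345,300,5,"pics/sp6.png")
o=st()
```

```text
t 8.07 pos [ 0.5413 -0.1116  0.1819] rpy deg [-179.9916   -0.0003  106.9447] F [-0.1295 -1.1843 -3.7977] M [ 0.2732 -0.0635  0.013 ] w 0.0094
t 8.22 pos [ 0.5412 -0.1115  0.1817] rpy deg [-179.9759   -0.0122  106.9427] F [-0.0452 -0.2683 -3.7828] M [ 0.245  -0.0348  0.005 ] w 0.0097
```

View pics/sp6.png

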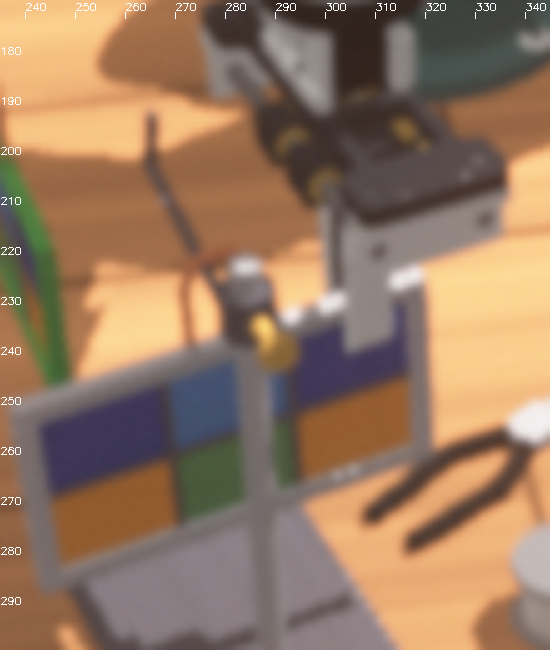

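Run:
```python
from h import *
a,b=pickle.load(open("s0.pkl","rb"));c=pickle.load(open("s6.pkl","rb"))
X=np.array([np.cos(np.radians(16.9)),np.sin(np.radians(16.9)),0]);Y=np.array([-X[1],X[0],0]);p=np.array([.5612,-.176,.178])
for q in (p+.1*Y,p-.1*Y): print(proj(a,q),proj(a,q+[0,0,.02]))
# pixel-shift of patches at each end via template matching
g=lambda s:cv2.GaussianBlur(cv2.cvtColor(s["pixels"],cv2.COLOR_RGB2GRAY),(0,0),.8)
A,C=g(a),g(c)
for n,(x0,y0,x1,y1) in dict(leftbot=(236,268,262,300),lefttop=(236,250,250,270),rightbot=(312,255,325,272),righttop=(306,236,322,250),mid=(264,254,278,272)).items():
    T=A[y0:y1,x0:x1];S=C[y0-15:y1+5,x0-5:x1+5]
    r=cv2.matchTemplate(S,T,cv2.TM_CCOEFF_NORMED);_,m,_,l=cv2.minMaxLoc(r)
    x,y=l
    sub=lambda f:(0.5*(f[0]-f[2])/(f[0]-2*f[1]+f[2]))
    try: print(n,m,x-5+sub(r[y,x-1:x+2]),y-15+sub(r[y-1:y+2,x]))
    except Exception as e: print(n,m,l)
```

```text
[319.16172303 231.84018611] [319.01421942 224.96582663]
[236.95746663 257.78064582] [235.93470358 250.80292171]
leftbot 0.7428138852119446 (6, 0)
lefttop 0.9043263792991638 0.8191623 -6.0997896
rightbot 0.8485774397850037 1.6543834 -1.0255939
righttop 0.9049115180969238 -0.5474431 -0.8727605
mid 0.9883456826210022 -0.3729783 -6.082645
```

>>> {"fn": "arm_command", "kwargs": {
  "plan": [0,0,-0.5,0,0,0,1,0,0,-0.5,0,0,0,1,0,0,-0.4,0,0,0,1,0,0,-0.2,0,0,0,1,0,-0.4,0,0,0,0,1,0,-0.4,0,0,0,0,1,0,-0.4,0,0,0,0,1,0,0,0,0,0,0,1]
}}

```text
time: 9.22
tool_pos: [0.5295, -0.1152, 0.198]
ee_rot: [-3.142, 0.0, 1.866]
wrist_force: [-0.5, 0.2, -3.1]
width: 0.0098
```

Run:
```python
from h import *
o=st()
a=avg("scene",3);b=avg("top",2)
pickle.dump((a,b),open("s7.pkl","wb"))
crop(a,235,170,345,300,5,"pics/sp7.png");crop(b,310,140,430,240,6,"pics/tp7.png")
o=st()
```

```text
t 9.22 pos [ 0.5295 -0.1152  0.198 ] rpy deg [-179.9986    0.0044  106.9252] F [-0.4574  0.2153 -3.0631] M [ 0.1849 -0.0356  0.0113] w 0.0098
t 9.47 pos [ 0.5299 -0.1151  0.1979] rpy deg [179.9993   0.0046 106.944 ] F [ 0.2578  0.5417 -3.2728] M [ 0.1795 -0.0209  0.0509] w 0.0098
```

View pics/sp7.png

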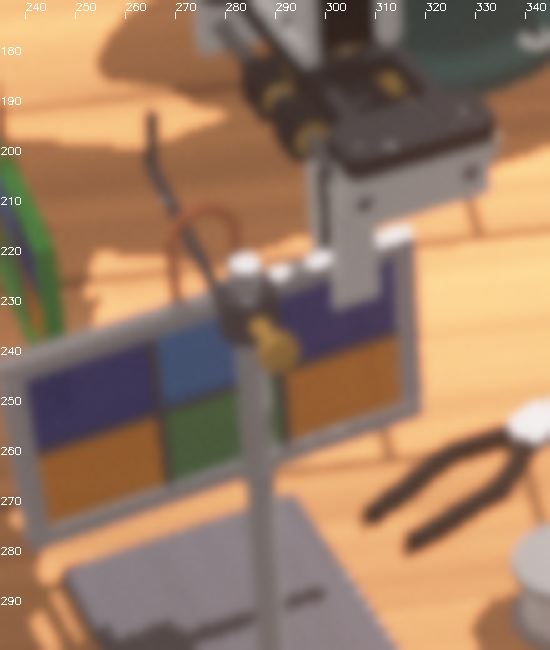

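View pics/tp7.png

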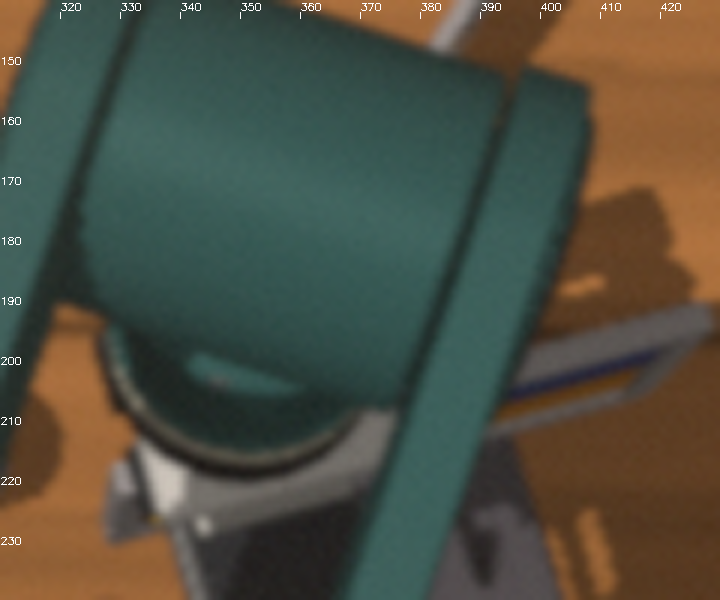

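>>> {"fn": "arm_command", "kwargs": {
  "plan": [0,0,-0.2,0,0,0,1,0,0,-0.15,0,0,0,1,0,0,0,0,0,0,1]
}}

```text
time: 9.85
tool_pos: [0.53, -0.1151, 0.2018]
ee_rot: [3.141, 0.0, 1.867]
wrist_force: [-0.0, -0.1, -3.7]
width: 0.0096
```

>>> {"fn": "arm_command", "kwargs": {
  "plan": [0,0,-0.07,0,0,0,1,0,0,0,0,0,0,1]
}}

```text
time: 10.1
tool_pos: [0.5298, -0.1151, 0.2022]
ee_rot: [3.142, 0.0, 1.866]
wrist_force: [-0.0, -0.2, -3.7]
width: 0.0098
```

>>> {"fn": "arm_command", "kwargs": {
  "plan": [0,0,-0.07,0,0,0,1,0,0,0,0,0,0,1]
}}

```text
time: 10.35
tool_pos: [0.5299, -0.1151, 0.2029]
ee_rot: [3.141, 0.0, 1.866]
wrist_force: [-0.0, 0.0, -3.9]
width: 0.0093
```

>>> {"fn": "arm_command", "kwargs": {
  "plan": [0,0,-0.05,0,0,0,1,0,0,0,0,0,0,1]
}}

```text
time: 10.6
tool_pos: [0.5299, -0.1151, 0.2035]
ee_rot: [3.142, 0.0, 1.867]
wrist_force: [0.5, 0.3, -4.3]
width: 0.0097
```

>>> {"fn": "arm_command", "kwargs": {
  "plan": [0,0,-0.05,0,0,0,1,0,0,0,0,0,0,1]
}}

```text
time: 10.85
tool_pos: [0.5299, -0.1151, 0.204]
ee_rot: [3.141, 0.0, 1.867]
wrist_force: [0.0, -0.7, -3.0]
width: 0.0098
```

>>> {"fn": "arm_command", "kwargs": {
  "plan": [0,0,-0.05,0,0,0,1,0,0,0,0,0,0,1]
}}

```text
time: 11.1
tool_pos: [0.5299, -0.1151, 0.2044]
ee_rot: [3.142, 0.0, 1.866]
wrist_force: [0.7, -0.2, -3.6]
width: 0.01
```

>>> {"fn": "arm_command", "kwargs": {
  "plan": [0,0,-0.05,0,0,0,1,0,0,0,0,0,0,1]
}}

```text
time: 11.35
tool_pos: [0.5299, -0.1151, 0.2049]
ee_rot: [3.142, 0.0, 1.867]
wrist_force: [0.4, -0.1, -3.8]
width: 0.0094
```

>>> {"fn": "arm_command", "kwargs": {
  "plan": [0,0,-0.05,0,0,0,1,0,0,0,0,0,0,1]
}}

```text
time: 11.6
tool_pos: [0.5298, -0.1151, 0.2053]
ee_rot: [-3.142, 0.0, 1.866]
wrist_force: [-0.0, -0.3, -4.0]
width: 0.0095
```

>>> {"fn": "arm_command", "kwargs": {
  "plan": [0,0,-0.05,0,0,0,1,0,0,0,0,0,0,1]
}}

```text
time: 11.85
tool_pos: [0.5299, -0.1151, 0.206]
ee_rot: [3.141, 0.0, 1.866]
wrist_force: [-0.6, 0.9, -3.4]
width: 0.0097
```

Run:
```python
from h import *
o=st()
a=avg("scene",3)
pickle.dump(a,open("s8.pkl","wb"))
crop(a,235,170,345,300,5,"pics/sp8.png")
o=st()
```

```text
t 11.85 pos [ 0.5299 -0.1151  0.206 ] rpy deg [179.994    0.0138 106.9417] F [-0.6236  0.9291 -3.4077] M [ 0.1825 -0.0323  0.0259] w 0.0097
t 12.0 pos [ 0.5299 -0.1151  0.2059] rpy deg [179.9964   0.0102 106.9438] F [ 0.769  -0.7406 -3.2729] M [ 0.2345 -0.0147  0.059 ] w 0.0098
```

View pics/sp8.png

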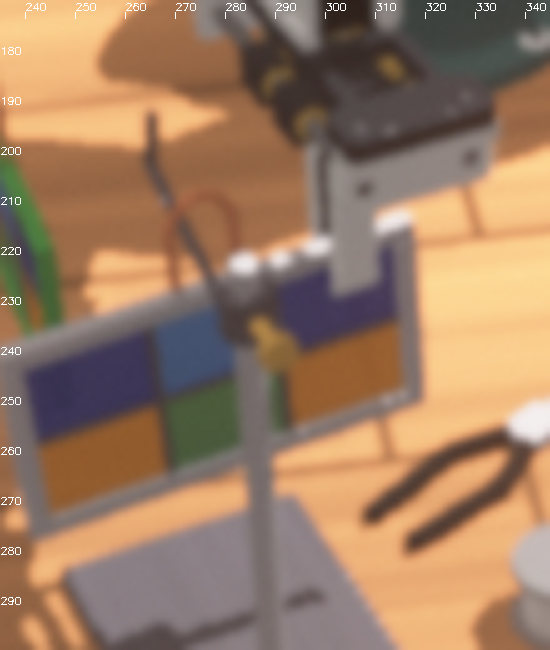

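>>> {"fn": "arm_command", "kwargs": {
  "plan": [0,0,-0.05,0,0,0,1,0,0,0,0,0,0,1]
}}

```text
time: 12.25
tool_pos: [0.5298, -0.1151, 0.2063]
ee_rot: [-3.142, 0.0, 1.867]
wrist_force: [-0.4, 0.1, -4.3]
width: 0.0093
```

>>> {"fn": "arm_command", "kwargs": {
  "plan": [0,0,-0.05,0,0,0,1,0,0,0,0,0,0,1]
}}

```text
time: 12.5
tool_pos: [0.5299, -0.1151, 0.207]
ee_rot: [3.142, 0.0, 1.866]
wrist_force: [0.2, -0.4, -3.8]
width: 0.0097
```

>>> {"fn": "arm_command", "kwargs": {
  "plan": [0,0,-0.05,0,0,0,1,0,0,0,0,0,0,1]
}}

```text
time: 12.75
tool_pos: [0.5299, -0.1151, 0.2075]
ee_rot: [3.141, 0.0, 1.867]
wrist_force: [0.3, -0.1, -3.9]
width: 0.0097
```

Run:
```python
from h import *
a,b=pickle.load(open("s0.pkl","rb"))
yaw=np.radians(16.9);X=np.array([np.cos(yaw),np.sin(yaw),0]);Y=np.array([-X[1],X[0],0]);c=np.array([.5612,-.176,0])
def zat(u,v,s):
    o,d=ray(a,u,v);q0=c+s*X;t=((q0-o)@X)/(d@X);q=o+t*d;return (q-q0)@Y,q[2]
for n,p,s in [("t0 left corner",(237,257.5),0),("t0 right",(319.2,232),0),("t0 bl",(243.5,292.5),.005),("t0 br",(320.5,268.5),.005),
 ("sp8 loop outer top centre",(274.5,207.5),-.012),("sp8 TL",(233.5,239),-.007),("sp8 BL",(240.5,277),-.007),("sp8 BR",(316.5,251),-.007),("TR",(315,213),-.007),("div mid top",(264,231),-.007)]: print(n,zat(*p,s))
```

```text
t0 left corner (np.float64(-0.09981551280002608), np.float64(0.17873954751774934))
t0 right (np.float64(0.1000888077008203), np.float64(0.17749816186700274))
t0 bl (np.float64(-0.0978735320141521), np.float64(0.07531499051103918))
t0 br (np.float64(0.09912166989341456), np.float64(0.06859962964831745))
sp8 loop outer top centre (np.float64(0.0005740413980508086), np.float64(0.2723385850998976))
sp8 TL (np.float64(-0.09978071774758533), np.float64(0.2257594036977122))
sp8 BL (np.float64(-0.09659649972982355), np.float64(0.11340214785138159))
sp8 BR (np.float64(0.09521045389812019), np.float64(0.11664984669178935))
TR (np.float64(0.09394579307417672), np.float64(0.22935166519168704))
div mid top (np.float64(-0.02995592796879822), np.float64(0.22240075545460736))
```

>>> {"fn": "arm_command", "kwargs": {
  "plan": [0,0,-0.05,0,0,0,1,0,0,0,0,0,0,1]
}}

```text
time: 13.0
tool_pos: [0.5299, -0.1151, 0.2079]
ee_rot: [3.142, 0.0, 1.866]
wrist_force: [-0.3, -0.5, -4.8]
width: 0.0099
```

>>> {"fn": "arm_command", "kwargs": {
  "plan": [0,0,-0.05,0,0,0,1,0,0,0,0,0,0,1]
}}

```text
time: 13.25
tool_pos: [0.5299, -0.1151, 0.2085]
ee_rot: [3.141, 0.0, 1.866]
wrist_force: [-0.2, -0.1, -4.3]
width: 0.01
```

Run:
```python
from h import *
from bench import robot,cams
F=[];M=[]
for i in range(6):
    s=cams.snapshot("scene");o=robot.get_obs();F.append(o["wrist_force"]);M.append(o["wrist_torque"])
print(np.mean(F,0),np.std(F,0),np.mean(M,0),np.std(M,0))
crop(s,235,170,345,300,5,"pics/sp9.png")
b=avg("top",1);crop(b,310,140,430,240,6,"pics/tp9.png")
```

```text
[-0.12314942  0.04223998 -3.90979224] [0.21543526 0.12726701 0.2824132 ] [ 0.19663837 -0.00896419  0.01228976] [0.01600444 0.01876933 0.03151787]
```

View pics/sp9.png

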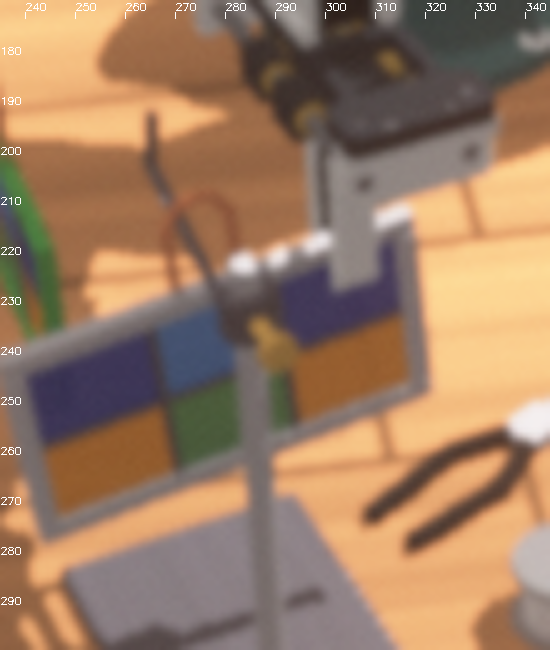

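>>> {"fn": "arm_command", "kwargs": {
  "plan": [0,0,0.15,0,0,0,1,0,-0.5,-0.13,0,0,0,1,0,-0.5,-0.13,0,0,0,1,0,-0.5,-0.13,0,0,0,1,0,-0.5,-0.13,0,0,0,1,0,-0.5,-0.13,0,0,0,1,0,-0.5,-0.13,0,0,0,1,0,0,0,0,0,0,1]
}}

```text
time: 14.6
tool_pos: [0.501, -0.124, 0.215]
ee_rot: [3.141, 0.0, 1.866]
wrist_force: [0.2, -0.9, -3.6]
width: 0.0098
```

```bash
cat >> h.py <<'E'
def look(tag):
    from bench import robot,cams
    F=[];M=[];P=[]
    for i in range(4):
        s=cams.snapshot("scene");P.append(s["pixels"]);o=robot.get_obs();F.append(o["wrist_force"]);M.append(o["wrist_torque"])
    s["pixels"]=np.mean(P,0).round().astype(np.uint8)
    np.set_printoptions(precision=3,suppress=True)
    print(round(o["time"],2),o["tool_pos"],np.degrees(o["ee_rot"]),"F",np.mean(F,0),"M",np.mean(M,0))
    pickle.dump(s,open(tag+".pkl","wb"));crop(s,225,170,335,290,6,"pics/"+tag+".png")
E
python3 -c "
from h import *
look('c1')"
```

```text
14.8 [ 0.501 -0.124  0.215] [-179.996   -0.002  106.95 ] F [ 0.112  0.142 -3.562] M [ 0.216 -0.05   0.011]
```

View pics/c1.png

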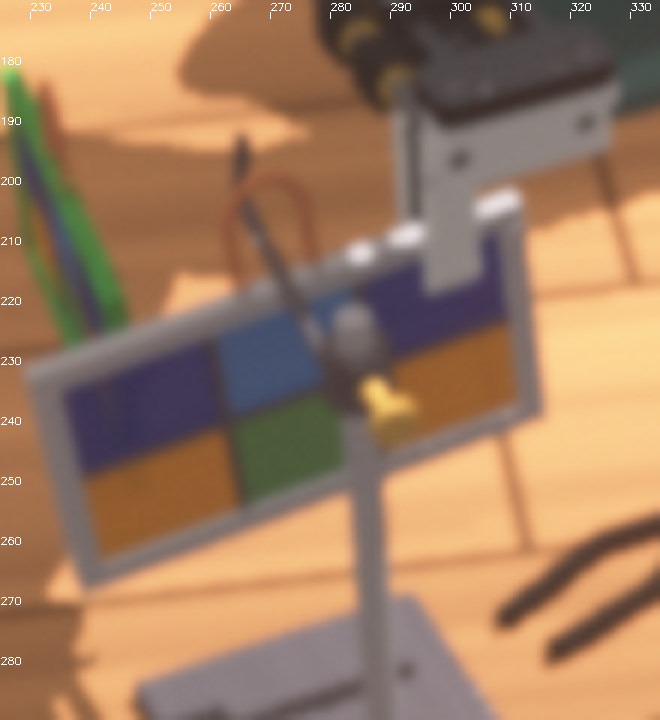

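```bash
cat >> h.py <<'E'
yaw=np.radians(16.9);X=np.array([np.cos(yaw),np.sin(yaw),0]);Y=np.array([-X[1],X[0],0]);c0=np.array([.5612,-.176,0])
def zat(a,u,v,s):
    o,d=ray(a,u,v);q0=c0+s*X;t=((q0-o)@X)/(d@X);q=o+t*d;return np.array([(q-q0)@Y,q[2]])
E
python3 - <<'E'
from h import *
np.set_printoptions(precision=4,suppress=True)
a=pickle.load(open("c1.pkl","rb"))
for n,p,s in [("loop outer",(270.5,198.5),-.042),("TL",(228.5,231.5),-.037),("TR",(311.5,204.5),-.037),("BL",(239,267.5),-.037),("BR",(314,238.5),-.037)]:print(n,zat(a,*p,s))
for deg in(13,15,17,19):
    r=np.radians(deg);S=c0+[0,0,.2205]-.002*X;u=-X*np.cos(r)+[0,0,np.sin(r)];w=X*np.sin(r)+[0,0,np.cos(r)]
    print(deg,proj(a,S+.08*u),proj(a,S+.08*u+.032*w))
E
```

```text
loop outer [0.0037 0.2763]
TL [-0.1009  0.2256]
TR [0.0995 0.232 ]
BL [-0.0894  0.1154]
BR [0.1033 0.1303]
13 [263.928  204.1226] [263.996  194.3978]
15 [263.9419 203.3041] [264.1983 193.89  ]
17 [263.9719 202.5131] [264.4178 193.4222]
19 [264.0181 201.7506] [264.6541 192.9954]
```

>>> {"fn": "arm_command", "kwargs": {
  "plan": [0,-0.45,-0.13,0,0,0,1,0,-0.45,-0.13,0,0,0,1,0,-0.45,-0.13,0,0,0,1,0,-0.25,-0.08,0,0,0,1,0,0,0,0,0,0,1]
}}

```text
time: 15.42
tool_pos: [0.4857, -0.1286, 0.2196]
ee_rot: [3.141, 0.0, 1.866]
wrist_force: [0.7, -0.1, -3.1]
width: 0.0096
```

```bash
python3 -c "
from h import *
look('c2')
s=pickle.load(open('c2.pkl','rb'));crop(s,250,180,300,225,14,'pics/c2z.png')"
```

```text
15.62 [ 0.486 -0.128  0.219] [-179.999    0.002  106.946] F [-0.201 -0.076 -3.785] M [ 0.187 -0.041  0.002]
```

View pics/c2.png

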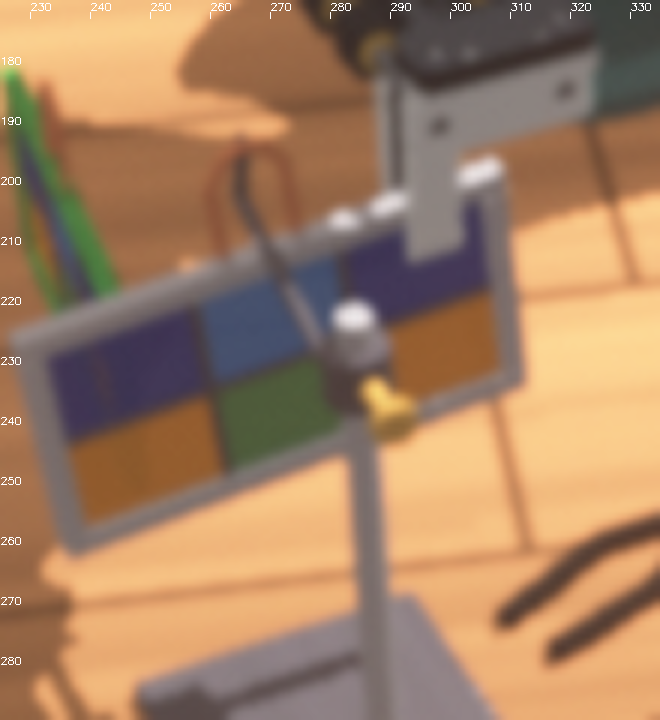

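View pics/c2z.png

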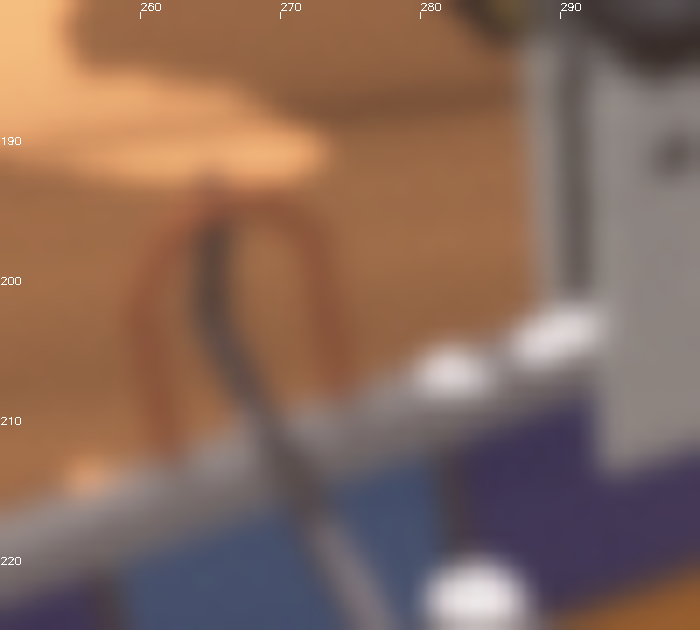

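>>> {"fn": "arm_command", "kwargs": {
  "plan": [0,0,-0.05,0,0,0,1,0,0,-0.05,0,0,0,1,0,0,0,0,0,0,1]
}}

```text
time: 16.0
tool_pos: [0.4859, -0.1285, 0.2205]
ee_rot: [3.141, 0.0, 1.867]
wrist_force: [-0.4, -0.4, -3.2]
width: 0.0098
```

```bash
cat >> h.py <<'E'
def shift(sa,sb,box):
    g=lambda s:cv2.GaussianBlur(s["pixels"].astype(np.float32).mean(2),(0,0),.7)
    x0,y0,x1,y1=box;A=g(sa)[y0:y1,x0:x1];B=g(sb)[y0:y1,x0:x1]
    return np.array(cv2.phaseCorrelate(A,B,cv2.createHanningWindow((x1-x0,y1-y0),cv2.CV_32F))[0])
def ecc(sa,sb,box):
    g=lambda s:cv2.GaussianBlur(s["pixels"].astype(np.float32).mean(2),(0,0),.7)
    x0,y0,x1,y1=box;A=g(sa)[y0:y1,x0:x1];B=g(sb)[y0:y1,x0:x1]
    W=np.eye(2,3,dtype=np.float32);cc,W=cv2.findTransformECC(A,B,W,cv2.MOTION_TRANSLATION,(3,200,1e-5));return W[:,2],cc
E
python3 - <<'E'
from h import *
look('c3')
a=pickle.load(open('c2.pkl','rb'));b=pickle.load(open('c3.pkl','rb'))
p=np.array([.5612,-.176,.21])-.06*X;print("1mm up px",proj(a,p+[0,0,.001])-proj(a,p),"10mm -X",proj(a,p-.01*X)-proj(a,p))
for n,bx in dict(TL=(228,218,258,245),BL=(230,240,262,265),mid=(250,228,275,255),loopL=(255,192,263,212),R=(298,195,318,238),fing=(290,180,320,200)).items():
    try: print(n,ecc(a,b,bx))
    except Exception as e: print(n,"x")
E
```

```text
16.2 [ 0.486 -0.128  0.22 ] [-179.999    0.002  106.943] F [-0.133 -0.198 -3.791] M [ 0.206 -0.036  0.   ]
1mm up px [-0.033 -0.35 ] 10mm -X [-1.62  -2.325]
TL (array([ 0.146, -0.345], dtype=float32), 0.9400211023923772)
BL (array([ 0.198, -0.468], dtype=float32), 0.9672374513711129)
mid (array([ 0.021, -0.279], dtype=float32), 0.9902831318366676)
loopL x
R (array([-0.046, -0.301], dtype=float32), 0.9893295393193585)
fing (array([-0.095, -0.377], dtype=float32), 0.9969008775832948)
```

>>> {"fn": "arm_command", "kwargs": {
  "plan": [0,0,-0.05,0,0,0,1,0,0,-0.05,0,0,0,1,0,0,0,0,0,0,1]
}}

```text
time: 16.58
tool_pos: [0.4859, -0.1285, 0.2214]
ee_rot: [3.141, 0.0, 1.867]
wrist_force: [0.4, -0.7, -3.8]
width: 0.0096
```

```bash
cat >> h.py <<'E'
def cmp(t1,t2):
    look(t2);a=pickle.load(open(t1+'.pkl','rb'));b=pickle.load(open(t2+'.pkl','rb'))
    for n,bx in dict(TL=(228,218,258,245),BL=(230,240,262,265),mid=(250,228,275,255),R=(298,195,318,238),fing=(290,180,320,200)).items():
        try: print(n,*ecc(a,b,bx))
        except Exception as e: print(n,"x")
E
python3 -c "
from h import *
cmp('c3','c4')
s=pickle.load(open('c4.pkl','rb'));crop(s,250,180,300,225,14,'pics/c4z.png')"
```

```text
16.77 [ 0.486 -0.128  0.221] [-179.998    0.004  106.943] F [-0.314 -0.211 -3.376] M [ 0.202 -0.036  0.031]
TL [ 0.049 -0.381] 0.9198241467397783
BL [ 0.245 -0.494] 0.9614022630442067
mid [-0.101 -0.265] 0.9880766236392442
R [-0.09  -0.278] 0.9874165795317482
fing [ 0.01  -0.578] 0.9679755901821753
```

View pics/c4z.png

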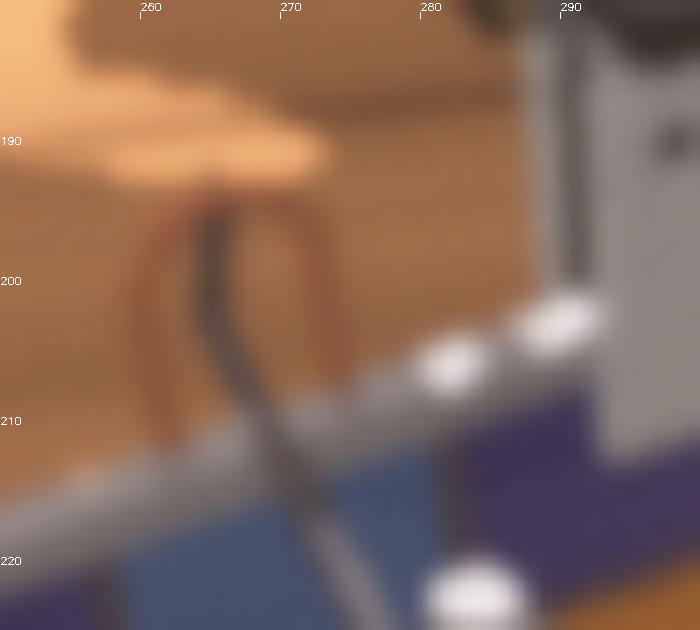

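>>> {"fn": "arm_command", "kwargs": {
  "plan": [0,0,-0.05,0,0,0,1,0,0,-0.05,0,0,0,1,0,0,0,0,0,0,1]
}}

```text
time: 17.15
tool_pos: [0.4858, -0.1285, 0.2223]
ee_rot: [-3.141, -0.0, 1.867]
wrist_force: [0.3, -0.3, -3.4]
width: 0.0098
```

```bash
python3 -c "
from h import *
cmp('c4','c5')"
```

```text
17.35 [ 0.486 -0.128  0.222] [-179.995   -0.001  106.942] F [-0.024 -0.159 -4.426] M [ 0.236 -0.026  0.   ]
TL [ 0.216 -0.102] 0.9833119802256842
BL [ 0.022 -0.237] 0.992564910875654
mid [-0.111 -0.157] 0.9880291628137486
R [-0.085 -0.324] 0.9854528415895799
fing [-0.052 -0.618] 0.9625265181121898
```

>>> {"fn": "arm_command", "kwargs": {
  "plan": [0,0,0.07,0,0,0,1,0,-0.2,-0.06,0,0,0,1,0,-0.2,-0.06,0,0,0,1,0,0,0,0,0,0,1]
}}

```text
time: 17.85
tool_pos: [0.4819, -0.1298, 0.2231]
ee_rot: [3.141, 0.0, 1.866]
wrist_force: [-0.4, -0.9, -4.4]
width: 0.0096
```

```bash
python3 -c "
from h import *
look('c6')
s=pickle.load(open('c6.pkl','rb'));crop(s,250,175,300,220,14,'pics/c6z.png')"
```

```text
18.05 [ 0.482 -0.13   0.223] [179.995   0.006 106.941] F [ 0.157  0.367 -3.579] M [ 0.182 -0.045 -0.003]
```

View pics/c6z.png

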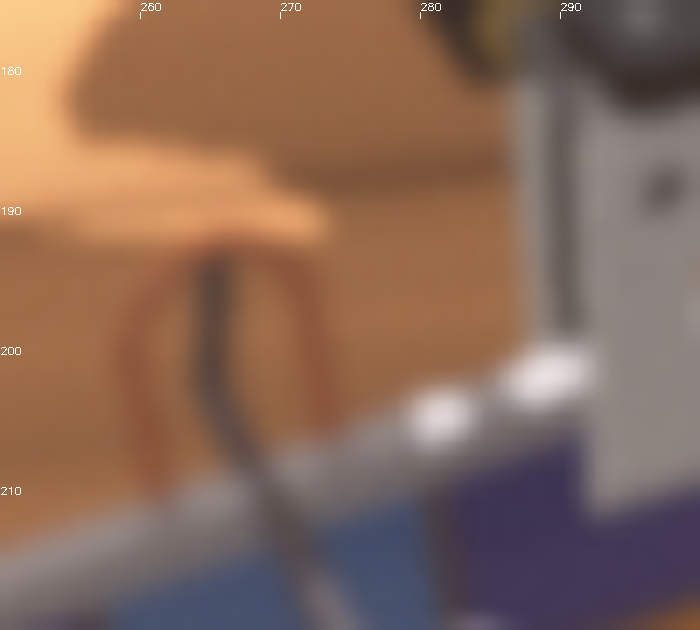

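>>> {"fn": "arm_command", "kwargs": {
  "plan": [0,-0.15,-0.05,0,0,0,1,0,-0.15,-0.05,0,0,0,1,0,0,0,0,0,0,1]
}}

```text
time: 18.42
tool_pos: [0.4791, -0.1306, 0.224]
ee_rot: [3.141, 0.0, 1.866]
wrist_force: [-0.2, -0.0, -4.2]
width: 0.0096
```

```bash
python3 -c "
from h import *
cmp('c6','c7')
s=pickle.load(open('c7.pkl','rb'));crop(s,250,175,300,220,14,'pics/c7z.png')"
```

```text
18.62 [ 0.479 -0.131  0.224] [180.      0.004 106.942] F [-0.342  0.294 -3.586] M [ 0.199 -0.018  0.015]
TL [-0.255 -1.065] 0.9474031862156543
BL [ 0.018 -1.371] 0.9843618451017787
mid [-0.408 -1.084] 0.9835636388039679
R [-0.571 -0.762] 0.9946043888859751
fing [-0.706 -1.128] 0.9842913796400781
```

View pics/c7z.png

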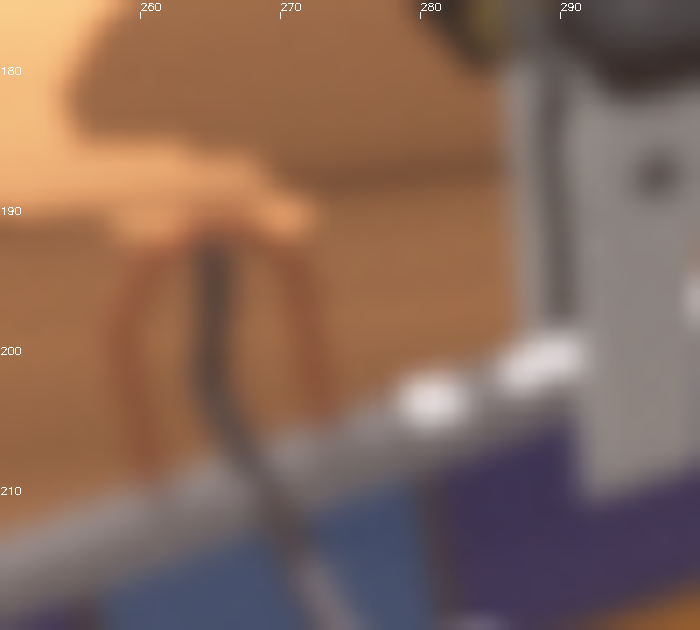

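>>> {"fn": "arm_command", "kwargs": {
  "plan": [0,0,-0.04,0,0,0,1,0,-0.15,-0.05,0,0,0,1,0,0,0,0,0,0,1]
}}

```text
time: 19.0
tool_pos: [0.4776, -0.131, 0.2248]
ee_rot: [-3.141, 0.0, 1.866]
wrist_force: [0.5, 0.7, -3.1]
width: 0.0096
```

```bash
python3 -c "
from h import *
cmp('c7','c8')
s=pickle.load(open('c8.pkl','rb'));crop(s,250,175,300,220,14,'pics/c8z.png')"
```

```text
19.2 [ 0.478 -0.131  0.225] [-179.989   -0.003  106.939] F [-0.459 -0.117 -3.789] M [ 0.218  0.014 -0.025]
TL [-0.046 -0.655] 0.9967604894588651
BL [-0.577 -0.517] 0.988901574549531
mid [-0.378 -0.576] 0.9858376883622775
R [-0.271 -0.545] 0.987557850160326
fing [-0.355 -0.659] 0.9220705572394295
```

View pics/c8z.png

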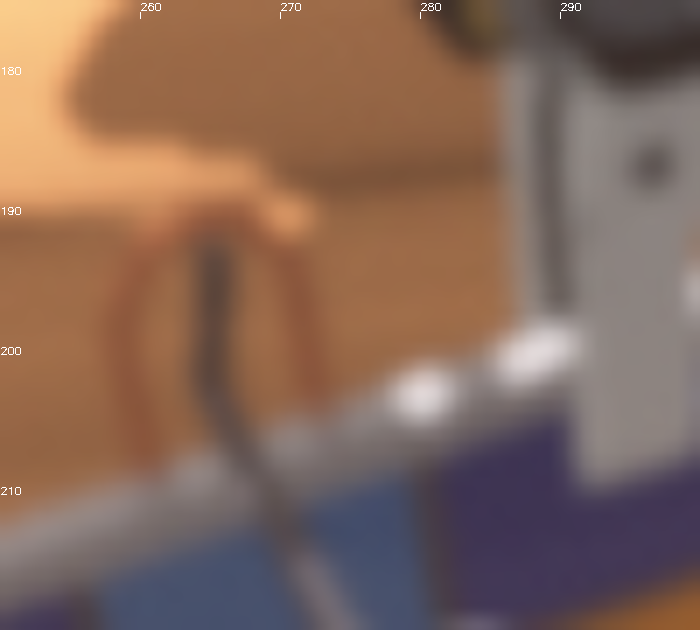

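>>> {"fn": "arm_command", "kwargs": {
  "plan": [0,-0.1,-0.03,0,0,0,1,0,-0.1,-0.03,0,0,0,1]
}}

```text
time: 19.45
tool_pos: [0.4758, -0.1316, 0.2254]
ee_rot: [3.142, 0.0, 1.867]
wrist_force: [0.3, 0.4, -4.0]
width: 0.0098
```

```bash
python3 -c "
from h import *
cmp('c8','c9')
s=pickle.load(open('c9.pkl','rb'));crop(s,250,175,300,220,14,'pics/c9z.png')"
```

```text
19.65 [ 0.476 -0.132  0.225] [-179.995    0.007  106.94 ] F [ 0.04   0.43  -4.176] M [0.198 0.021 0.015]
TL [-0.104 -0.688] 0.9961189965432978
BL [-0.018 -0.744] 0.9998220644856552
mid [-0.479 -0.561] 0.9777312072590061
R [-0.506 -0.413] 0.9731617459638457
fing [-0.289 -0.64 ] 0.9351301688107023
```

View pics/c9z.png

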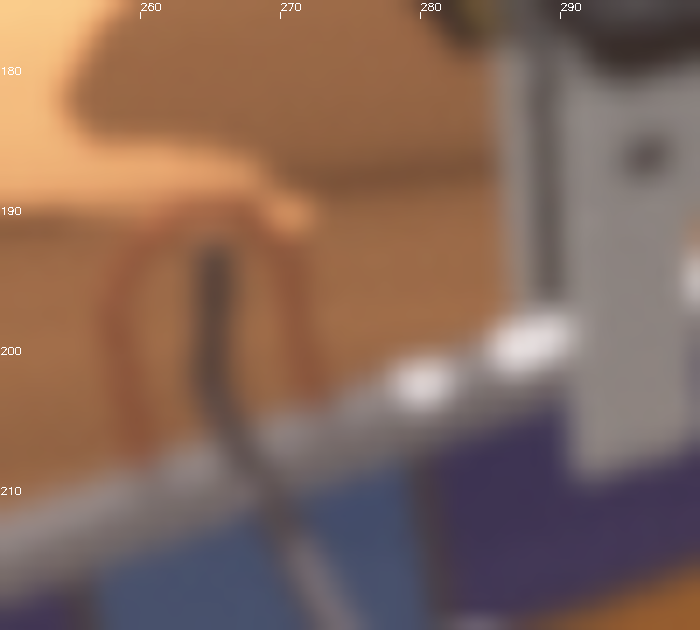

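>>> {"fn": "arm_command", "kwargs": {
  "plan": [0,-0.2,-0.05,0,0,0,1,0,-0.2,-0.05,0,0,0,1,0,-0.2,-0.04,0,0,0,1]
}}

```text
time: 20.02
tool_pos: [0.4699, -0.1334, 0.2269]
ee_rot: [3.141, 0.0, 1.866]
wrist_force: [0.1, -0.7, -4.2]
width: 0.0095
```

```bash
python3 -c "
from h import *
look('c10')
s=pickle.load(open('c10.pkl','rb'));crop(s,250,175,300,220,14,'pics/c10z.png')"
```

```text
20.23 [ 0.47  -0.133  0.227] [179.995   0.014 106.933] F [-0.628  0.034 -3.85 ] M [ 0.207 -0.017 -0.018]
```

View pics/c10z.png

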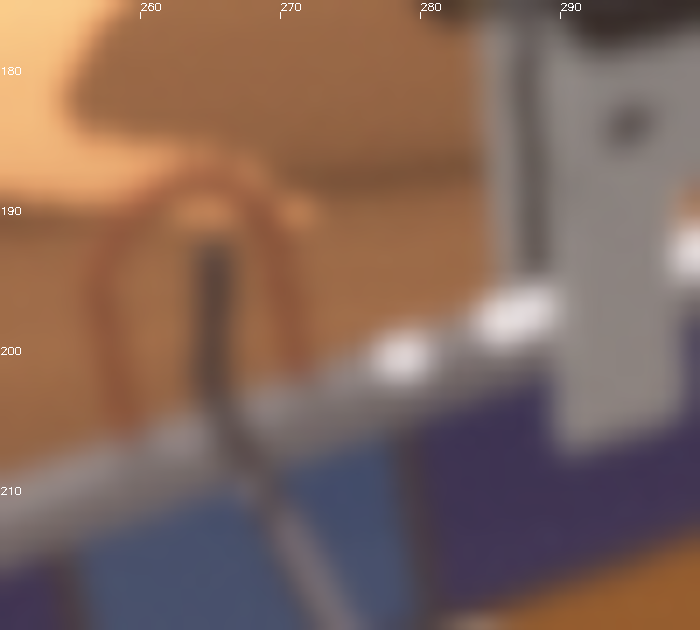

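>>> {"fn": "arm_command", "kwargs": {
  "plan": [0,-0.4,-0.05,0,0,0,1,0,-0.5,0,0,0,0,1,0,-0.7,0,0,0,0,1,0,-1,0,0,0,0,1,0,-1,0,0,0,0,1,0,-0.6,0,0,0,0,1]
}}

```text
time: 20.98
tool_pos: [0.4291, -0.1458, 0.2274]
ee_rot: [3.141, 0.0, 1.866]
wrist_force: [0.4, -0.5, -3.8]
width: 0.0096
```

```bash
python3 -c "
from h import *
look('d1')
s=pickle.load(open('d1.pkl','rb'));crop(s,200,150,340,290,5,'pics/d1.png')"
```

```text
21.18 [ 0.43  -0.146  0.227] [179.968   0.018 106.927] F [-0.263 -0.387 -3.667] M [0.175 0.016 0.001]
```

View pics/d1.png

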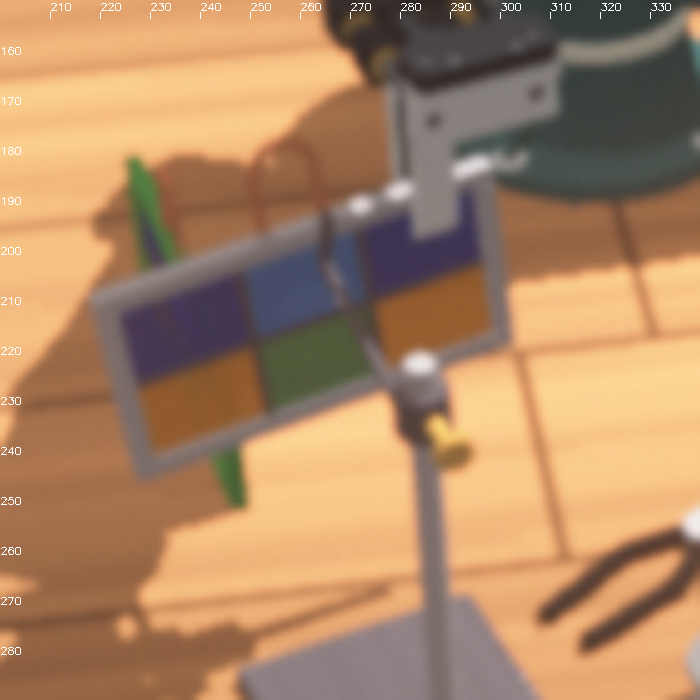

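>>> {"fn": "arm_command", "kwargs": {
  "plan": [0,0,-1,0,-2,0,1,0,0,-1,0,-2,0,1,0,0,-1,0,0,4,1,0,0,0,0,0,4,1,0,0,0,0,0,4,1,0,0,0,0,0,0,1]
}}

```text
time: 21.92
tool_pos: [0.43, -0.1441, 0.2583]
ee_rot: [3.125, 0.07, 1.658]
wrist_force: [-0.3, -0.4, -3.3]
width: 0.0095
```

```bash
python3 -c "
from h import *
o=st();print(tooldelta(o,[.5354,.3113,.24]))
look('d2')
s=pickle.load(open('d2.pkl','rb'));crop(s,200,130,340,270,5,'pics/d2.png')"
```

```text
t 21.93 pos [ 0.43   -0.1441  0.2583] rpy deg [179.0718   3.9982  95.0144] F [-0.3309 -0.3646 -3.3105] M [ 0.2615 -0.0327  0.0288] w 0.0095
[44.466  14.5038 -1.0435]
22.12 [ 0.43  -0.144  0.258] [179.143   3.945  94.975] F [ 0.042  0.424 -3.768] M [ 0.252 -0.045  0.002]
```

View pics/d2.png

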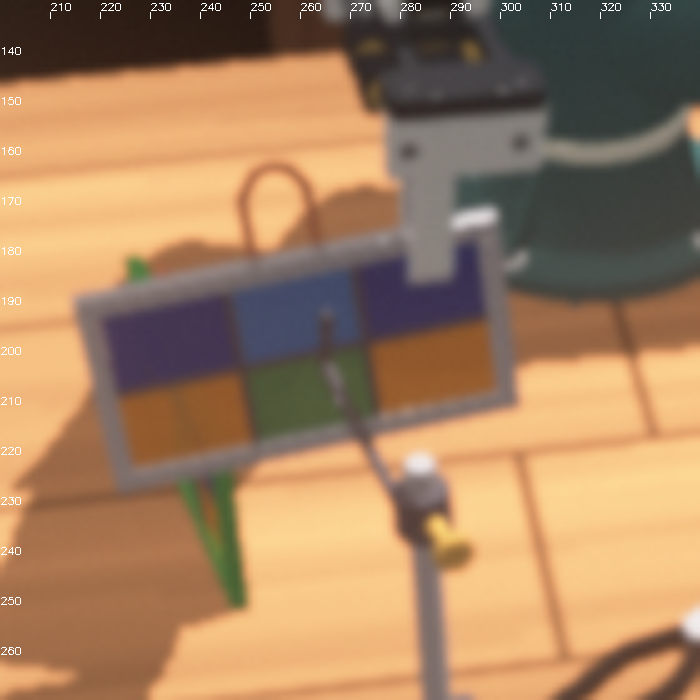

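Run:
```python
from h import *
np.set_printoptions(precision=4,suppress=True)
a=pickle.load(open("d2.pkl","rb"))
y=np.radians(5);x=np.array([np.cos(y),np.sin(y),0]);yy=np.array([-x[1],x[0],0]);t=np.array([.43,-.144,.258])
for n,p in dict(TL=(215.5,190),TR=(298.5,173),BL=(223.5,228),BR=(303.5,210)).items():
    o,d=ray(a,*p);k=((t+.005*x-o)@x)/(d@x);q=o+k*d-t;print(n,q@yy,q[2])
```

```text
TL -0.16168052619600054 0.008611891156138918
TR 0.03244028506375161 0.020962656163967308
BL -0.1573955748584409 -0.1019660343780926
BR 0.04052472879483281 -0.08685450895689906
```

>>> {"fn": "arm_command", "kwargs": {
  "plan": [0,0,0,0,-2,0,1,0,0,0,0,-2,0,1,3,1,0,0,0,0,1,4.5,1.5,0,0,0,0,1,5,1.7,0,0,0,0,1,5,1.7,0,0,0,0,1,5,1.7,0,0,0,0,1,5,1.7,0,0,0,0,1]
}}

```text
time: 23.12
tool_pos: [0.4995, 0.1372, 0.2207]
ee_rot: [3.125, 0.139, 1.656]
wrist_force: [0.7, -0.4, -3.0]
width: 0.0096
```

```bash
python3 -c "
from h import *
o=st();print(tooldelta(o,[.5354,.3113,.24]))"
```

```text
t 23.12 pos [0.4995 0.1372 0.2207] rpy deg [179.0399   7.9681  94.9075] F [ 0.6766 -0.4125 -3.0116] M [ 0.2599 -0.1514  0.0574] w 0.0096
[16.6095  5.1381 -4.1849]
```

>>> {"fn": "arm_command", "kwargs": {
  "plan": [3.5,1,-1.5,0,0,0,1,4,1.2,-1,0,0,0,1,4,1.2,-0.9,0,0,0,1,3,0.9,-0.5,0,0,0,1,1,0.4,-0.3,0,0,0,1,0,0,0,0,0,0,1,0,0,0,0,0,0,1]
}}

```text
time: 24.0
tool_pos: [0.5319, 0.2966, 0.2418]
ee_rot: [3.127, 0.139, 1.654]
wrist_force: [0.4, 0.4, -2.7]
width: 0.0099
```

```bash
python3 -c "
from h import *
o=st();print(tooldelta(o,[.5354,.3113,.24]))
a=avg('scene',3);b=avg('top',3);pickle.dump((a,b),open('e1.pkl','wb'))
crop(a,400,150,520,280,6,'pics/e1a.png');crop(b,120,150,250,250,6,'pics/e1b.png')"
```

```text
t 24.0 pos [0.5319 0.2966 0.2418] rpy deg [179.1455   7.9656  94.7879] F [ 0.3749  0.3531 -2.6819] M [0.2695 0.0119 0.0219] w 0.0099
[ 1.4508  0.4763 -0.0105]
```

View pics/e1a.png

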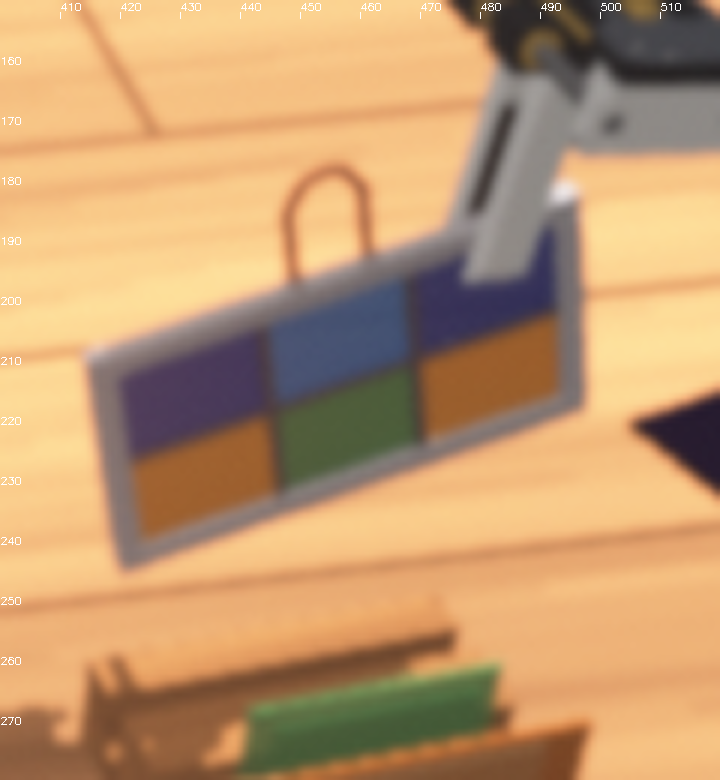

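View pics/e1b.png

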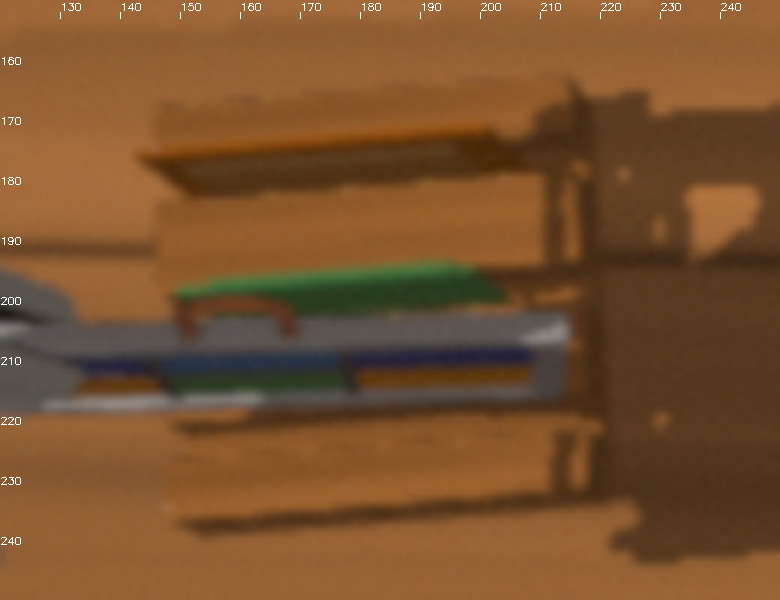

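Run:
```python
from h import *
np.set_printoptions(precision=4,suppress=True)
a,b=pickle.load(open("e1.pkl","rb"))
y=np.radians(4.8);x=np.array([np.cos(y),np.sin(y),0]);yy=np.array([-x[1],x[0],0]);t=np.array([.5319,.2966,.2418])
for n,p in dict(TL=(414.5,208.5),TR=(496,181),BL=(420.5,244.5),BR=(497.5,217)).items():
    o,d=ray(a,*p);k=((t+.005*x-o)@x)/(d@x);q=o+k*d-t;print(n,q@yy,q[2])
print(tri(a,(416,208),b,(213,204)))
print("tilt ideal rows")
for s in(-.167,.033):
  for z in(.011,-.099): print(proj(a,t+s*yy+[0,0,z]+.005*x))
```

```text
TL -0.16138345216577257 -0.012908038849516162
TR 0.031904388186587605 0.027493193109066755
BL -0.13519592125537994 -0.12435590101680347
BR 0.057527966088032505 -0.07982448804269901
(array([0.545 , 0.1398, 0.2256]), np.float64(0.003646952344414694))
tilt ideal rows
[413.1187 200.2091]
[408.9052 238.4585]
[495.1083 186.9814]
[486.7531 224.9361]
```

>>> {"fn": "arm_command", "kwargs": {
  "plan": [0,0,0,0,-1,0,1,0,0,0,0,-2,0,1,0,0,0,0,-2,0,1,0,0,0,0,-2,0,1,0,0,0,0,-2,0,1,0,0,0,0,-2,0,1,0,0,0,0,-1,0,1,0,0,0,0,0,0,1]
}}

```text
time: 25.3
tool_pos: [0.5318, 0.298, 0.2413]
ee_rot: [3.127, 0.348, 1.653]
wrist_force: [0.5, -0.6, -3.6]
width: 0.0096
```

```bash
python3 -c "
from h import *
o=st()
a=avg('scene',3);b=avg('top',3);pickle.dump((a,b),open('e2.pkl','wb'))
crop(a,400,150,520,280,6,'pics/e2a.png');crop(b,120,150,250,250,6,'pics/e2b.png')"
```

```text
t 25.3 pos [0.5318 0.298  0.2413] rpy deg [179.146   19.9376  94.7121] F [ 0.4805 -0.5581 -3.6295] M [ 0.5816 -0.0011  0.0467] w 0.0096
```

View pics/e2a.png

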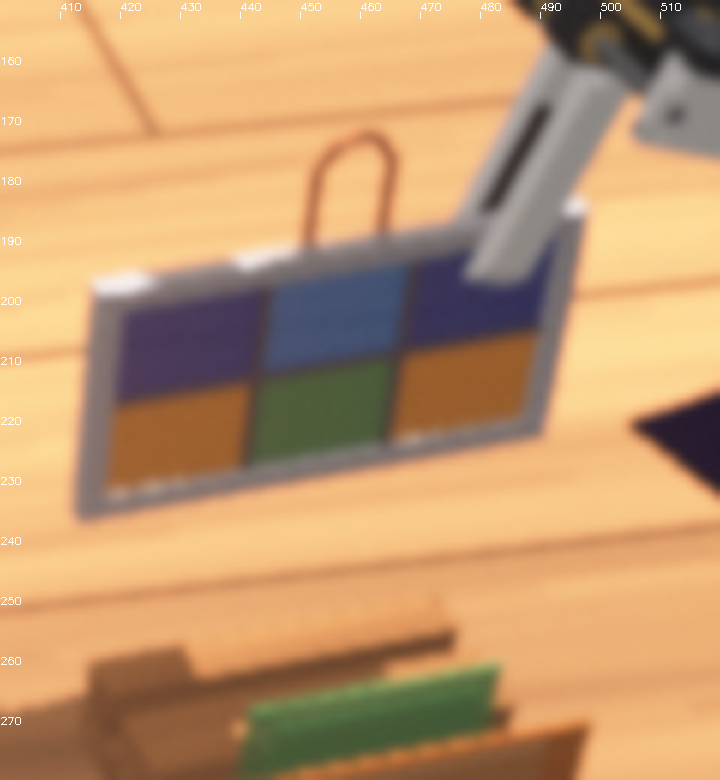

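View pics/e2b.png

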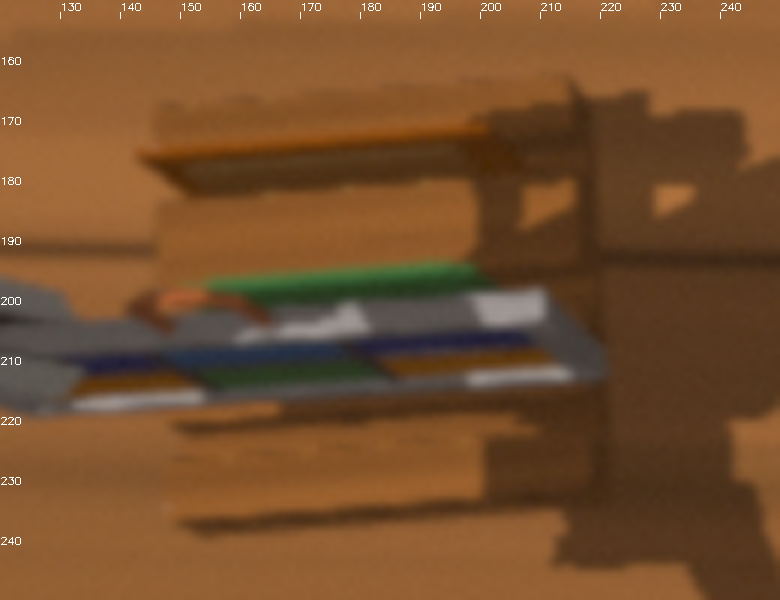

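Run:
```python
from h import *
np.set_printoptions(precision=4,suppress=True)
a,b=pickle.load(open("e2.pkl","rb"))
y=np.radians(4.7);x=np.array([np.cos(y),np.sin(y),0]);yy=np.array([-x[1],x[0],0]);t=np.array([.5318,.298,.2413])
P=[]
for n,p in dict(TL=(414.5,198),TR=(497,184.5),BL=(412,236.5),BR=(490,222)).items():
    o,d=ray(a,*p);k=((t+.005*x-o)@x)/(d@x);q=o+k*d-t;P.append((q@yy,q[2]));print(n,q@yy,q[2])
print(np.mean(P,0))
print(tri(a,(415.5,197),b,(210,200.5)), tri(a,(412.5,236),b,(219.5,212)))
g=np.array([.541,.2445]);
for q in(g,t[:2]): print("x' dist", (q-g)@x[:2])
```

```text
TL -0.16552471290955006 0.016787422723148343
TR 0.035039771751039554 0.017743569436142498
BL -0.1609310808811979 -0.09433570340837807
BR 0.0386575657350437 -0.09090688677983208
[-0.0632 -0.0377]
(array([0.5451, 0.1373, 0.2567]), np.float64(0.00030791102987078874)) (array([0.5441, 0.1413, 0.1434]), np.float64(2.2367867929296302e-05))
x' dist 0.0
x' dist -0.004785353747018734
```

```bash
python3 -c "
from h import *
o=st()
y=np.radians(4.8);x=np.array([np.cos(y),np.sin(y),0]);yy=np.array([-x[1],x[0],0])
t=o['tool_pos']
print(tooldelta(o,t+.0049*x+.009*yy), tooldelta(o,t-[0,0,.01]))"
```

```text
t 25.6 pos [0.532  0.2974 0.2419] rpy deg [179.0906  19.901   94.6364] F [-0.409   0.0936 -3.5557] M [ 0.5862 -0.0341 -0.0375] w 0.0097
[ 0.8476  0.4922 -0.2991] [ 0.3404 -0.0149  0.9402]
```

>>> {"fn": "arm_command", "kwargs": {
  "plan": [0.28,0.16,-0.1,0,0,0,1,0.28,0.17,-0.1,0,0,0,1,0.28,0.16,-0.1,0,0,0,1,0.17,0,0.47,0,0,0,1,0.34,-0.01,0.94,0,0,0,1,0.34,-0.02,0.94,0,0,0,1,0.34,-0.01,0.94,0,0,0,1,0.34,-0.02,0.94,0,0,0,1]
}}

```text
time: 26.6
tool_pos: [0.5359, 0.3068, 0.1957]
ee_rot: [3.127, 0.348, 1.652]
wrist_force: [-0.0, -1.0, -3.4]
width: 0.0098
```

>>> {"fn": "arm_command", "kwargs": {
  "plan": [0.34,-0.01,0.94,0,0,0,1,0.34,-0.02,0.94,0,0,0,1,0.34,-0.01,0.94,0,0,0,1,0.2,-0.01,0.56,0,0,0,1,0.1,0,0.28,0,0,0,1,0,0,0,0,0,0,1,0,0,0,0,0,0,1]
}}

```text
time: 27.48
tool_pos: [0.5363, 0.307, 0.1583]
ee_rot: [3.125, 0.347, 1.652]
wrist_force: [-0.6, -0.0, -3.1]
width: 0.0099
```

```bash
python3 -c "
from h import *
o=st()
a=avg('scene',3);b=avg('top',3);pickle.dump((a,b),open('e3.pkl','wb'))
crop(a,400,175,520,300,6,'pics/e3a.png');crop(b,120,150,250,250,6,'pics/e3b.png')"
```

```text
t 27.48 pos [0.5363 0.307  0.1583] rpy deg [179.0628  19.8958  94.6516] F [-0.6405 -0.0055 -3.1039] M [ 0.5504 -0.0247  0.0143] w 0.0099
```

View pics/e3a.png

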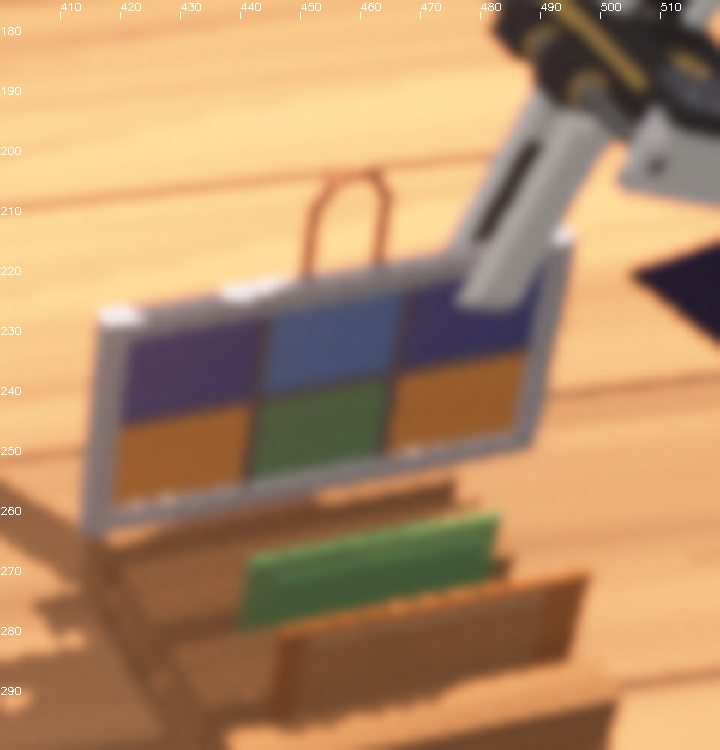

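View pics/e3b.png

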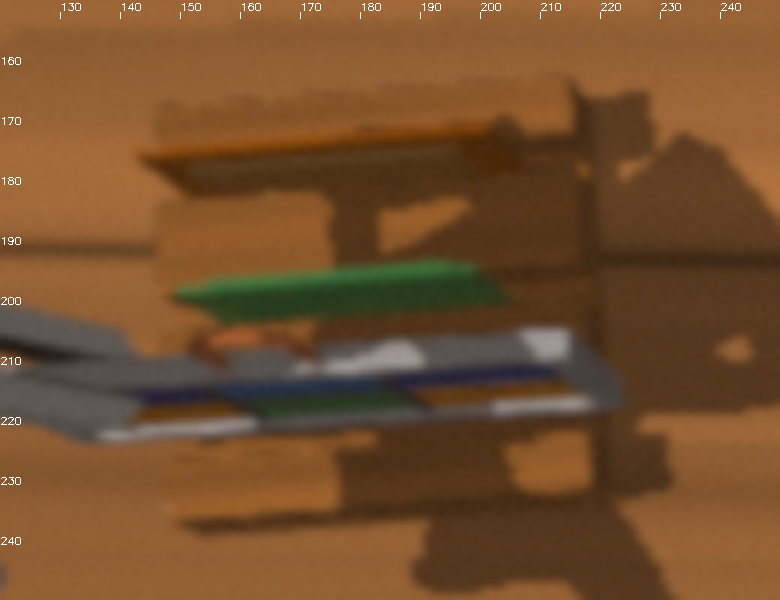

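Run:
```python
from h import *
np.set_printoptions(precision=4,suppress=True)
a,b=pickle.load(open("e3.pkl","rb"))
y=np.radians(4.8);x=np.array([np.cos(y),np.sin(y),0]);yy=np.array([-x[1],x[0],0]);g=np.array([.541,.2445,0]);t=np.array([.5363,.307,.1583])
print("TCP in groove",(t-g)@x,(t-g)@yy)
P=[]
for n,p in dict(TL=(415.5,229),TR=(495.5,214.5),BL=(413.5,264.5),BR=(488,249)).items():
    o,d=ray(a,*p);k=((t+.005*x-o)@x)/(d@x);q=o+k*d;P.append(((q-g)@yy,q[2]));print(n,P[-1])
print(np.mean(P,0))
print("BL tri",[ ((q-g)@x,(q-g)@yy,q[2]) for q in [tri(a,(413.5,264.5),b,(221.5,216))[0]]], "TL",[ ((q-g)@x,(q-g)@yy,q[2]) for q in [tri(a,(417,227.5),b,(213.5,207))[0]]])
# top-view -x bottom edge points on plane z=.063
for z in(.062,.065):
  for p in[(221,217.5),(200,219.3),(180,220.3),(160,222)]:
    q=onz(b,*p,z);print(z,(q-g)@x,(q-g)@yy)
# +x bottom edge from scene
for p in[(420,263.5),(450,257),(480,250.5)]:
    q=onz(a,*p,.063);print("scene",(q-g)@x,(q-g)@yy)
```

```text
TCP in groove 0.0005463487697970094 0.06267408956675591
TL (np.float64(-0.1028269109910618), np.float64(0.17275657583164017))
TR (np.float64(0.0994904587330662), np.float64(0.1752970596405664))
BL (np.float64(-0.09698590902268214), np.float64(0.06109533362649178))
BR (np.float64(0.10065886569002576), np.float64(0.06760944257710633))
[0.0001 0.1192]
BL tri [(np.float64(0.001544123266788019), np.float64(-0.09309926097186148), np.float64(0.05715322558525471))] TL [(np.float64(-7.717720974268483e-05), np.float64(-0.09673280483210794), np.float64(0.17171789946527927))]
0.062 -0.0021332725686411345 -0.09094398270135223
0.062 -0.0030420824839689246 -0.04431288226951761
0.062 -0.0023052854422803636 4.8000149288026725e-05
0.062 -0.0031389057727595946 0.04446360529367817
0.065 -0.0026889987356743745 -0.09148919562023097
0.065 -0.0035954460677249584 -0.04497931950188511
0.065 -0.0028605644368830977 -0.0007337596353499819
0.065 -0.0036920176503237407 0.04356638069710218
scene 0.00814505698825309 -0.0812717918310387
scene 0.004584899676775779 -0.0006139523388734365
scene 0.0009366180015081234 0.08204040589335208
```

```bash
python3 -c "
from h import *
a,b=pickle.load(open('e3.pkl','rb'));
for s in(a,b): s['pixels']=cv2.convertScaleAbs(s['pixels'],alpha=1.6,beta=0)
crop(b,140,195,235,245,8,'pics/e3bz.png');crop(a,405,240,500,275,8,'pics/e3az.png')"
```

```text
(no output)
```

View pics/e3bz.png

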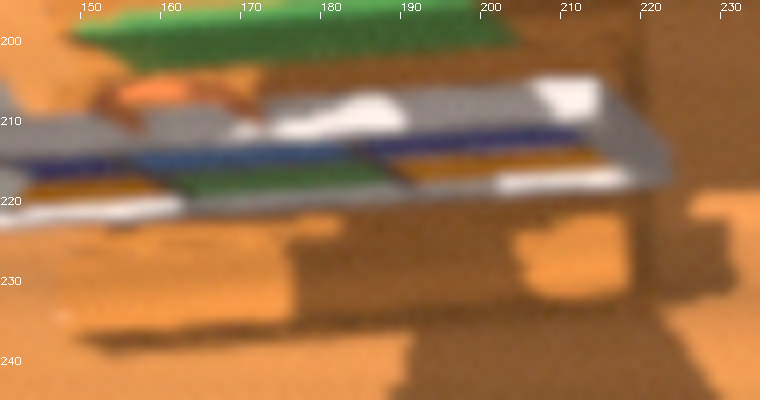

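View pics/e3az.png

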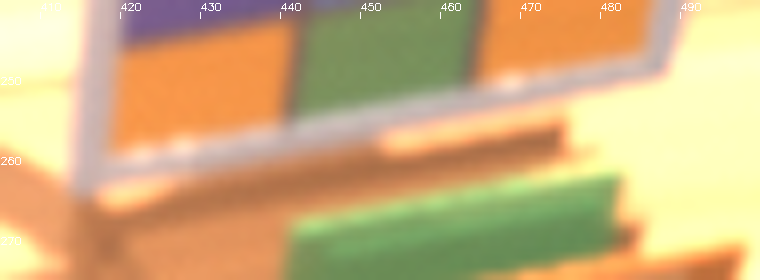

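Run:
```python
from h import *
np.set_printoptions(precision=1,suppress=True,linewidth=200)
a0,b0=pickle.load(open("s0.pkl","rb"));a,b=pickle.load(open("e3.pkl","rb"))
y=np.radians(4.8);x=np.array([np.cos(y),np.sin(y),0]);yy=np.array([-x[1],x[0],0]);g=np.array([.541,.2445,0])
for u in(160,180,205):
    print(u,"b0 rows212..240",b0["pixels"][212:241,u-2:u+3].mean((1,2)));print("   e3",b["pixels"][212:241,u-2:u+3].mean((1,2)))
for yv in(.045,0,-.055):
    print(yv,"groove -x edge",proj(b,g-.007*x+yv*yy+[0,0,.044]),"+x edge",proj(b,g+.007*x+yv*yy+[0,0,.044]),"front",proj(b,g-.03*x+yv*yy+[0,0,.044]),"panel -x bot",proj(b,g-.005*x+yv*yy+[0,0,.064]))
```

```text
160 b0 rows212..240 [90.9 89.5 87.6 87.3 88.7 90.2 90.7 79.1 60.8 60.1 76.9 85.7 88.  86.3 87.5 85.6 83.1 82.9 85.  89.3 92.3 94.8 95.3 87.5 65.  54.7 64.5 86.7 96.1]
   e3 [ 78.4  65.8  55.5  50.5  44.5  42.5  48.7  82.7 120.5 108.3  82.1  82.8  88.8  88.   89.2  87.6  85.3  84.9  87.   90.9  94.6  97.2  97.7  89.7  66.5  54.7  66.1  89.5  98.5]
180 b0 rows212..240 [89.1 89.2 89.8 90.5 93.1 89.1 66.3 55.6 69.5 80.1 85.3 86.3 83.3 83.8 83.9 83.3 85.  88.5 93.  96.8 96.7 90.3 68.3 52.6 57.4 75.2 91.6 96.9 97.9]
   e3 [91.6 59.1 48.3 45.3 43.9 48.  61.4 74.3 65.5 61.9 75.9 80.9 68.3 55.7 49.3 49.  49.9 52.6 55.1 56.4 56.1 53.7 48.9 48.3 57.6 76.8 93.9 98.6 99.9]
205 b0 rows212..240 [91.6 93.4 94.5 89.7 66.6 54.9 66.5 77.1 81.7 83.3 82.3 85.9 88.1 88.1 89.3 91.5 94.7 96.2 93.9 86.2 66.1 52.3 56.5 72.  89.3 95.7 97.3 98.5 98.7]
   e3 [ 45.9  57.   58.1  60.6  92.  127.  112.1  74.8  53.   49.7  49.9  57.8  73.3  78.3  79.5  76.1  73.   75.3  69.5  59.4  48.2  45.7  46.9  50.4  53.5  55.5  56.3  57.3  57.7]
0.045 groove -x edge [162.2 225. ] +x edge [162.1 218.9] front [162.5 235.1] panel -x bot [159.5 222.7]
0 groove -x edge [182.2 223.7] +x edge [182.  217.5] front [182.5 233.8] panel -x bot [179.8 221.4]
-0.055 groove -x edge [206.6 222.1] +x edge [206.4 215.9] front [207.  232.2] panel -x bot [204.7 219.7]
```

>>> {"fn": "arm_command", "kwargs": {
  "plan": [0,-0.15,0,-0.17,0,-0.47,1,0.17,-0.01,0.47,0,0,0,1,0.17,0,0.47,0,0,0,1,0.1,-0.01,0.28,0,0,0,1,0,0,0,0,0,0,1]
}}

```text
time: 28.4
tool_pos: [0.5344, 0.3066, 0.1441]
ee_rot: [3.127, 0.348, 1.661]
wrist_force: [-0.6, 0.7, -3.6]
width: 0.01
```

```bash
cat >> h.py <<'E'
def look2(tag):
    from bench import robot
    a=avg('scene',2);b=avg('top',3);pickle.dump((a,b),open(tag+'.pkl','wb'));o=st()
    y=np.radians(5);x=np.array([np.cos(y),np.sin(y),0]);yy=np.array([-x[1],x[0],0]);g=np.array([.541,.2445,0])
    t=o["tool_pos"];print("TCP in groove",(t-g)@x,(t-g)@yy)
    for s in(a,b): s['pixels']=cv2.convertScaleAbs(s['pixels'],alpha=1.4,beta=0)
    crop(a,400,190,510,295,7,'pics/'+tag+'a.png');crop(b,130,190,235,245,7,'pics/'+tag+'b.png')
E
python3 -c "
from h import *
look2('e4')
a,b=pickle.load(open('e4.pkl','rb'))
for u in(160,180,205): print(u,b['pixels'][214:230,u-2:u+3].mean((1,2)).round())"
```

```text
t 28.65 pos [0.5348 0.3068 0.1451] rpy deg [179.0846  19.9099  95.1589] F [ 0.519  -0.2206 -4.2538] M [ 0.5484  0.0442 -0.0215] w 0.0093
TCP in groove -0.000783441785007098 0.06263844079134491
160 [ 77.  66.  53.  46.  44.  48.  63. 101. 129. 102.  73.  81.  88.  87.
  86.  84.]
180 [71. 53. 47. 45. 43. 53. 70. 75. 65. 59. 56. 51. 49. 49. 51. 51.]
205 [ 50.  54.  54.  76. 111. 120.  88.  59.  50.  52.  61.  79.  89.  93.
  96.  96.]
```

View pics/e4a.png

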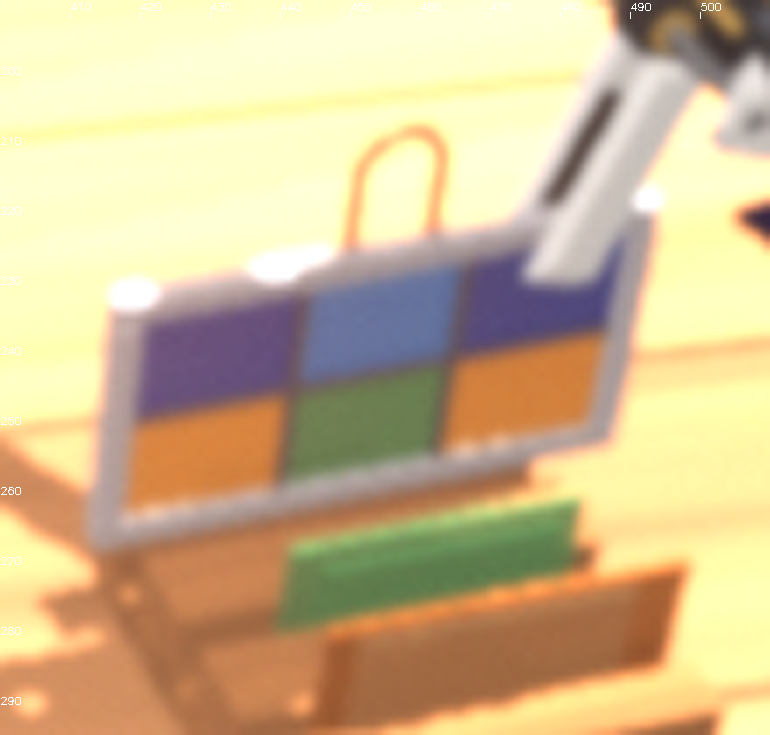

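View pics/e4b.png

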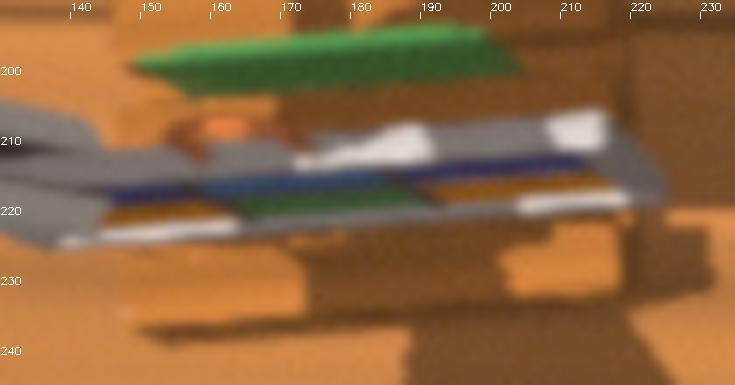

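>>> {"fn": "arm_command", "kwargs": {
  "plan": [0,-0.05,0,0,0,0,1,0.1,0,0.28,0,0,0,1,0.1,-0.01,0.28,0,0,0,1,0,0,0,0,0,0,1]
}}

```text
time: 29.15
tool_pos: [0.5338, 0.3065, 0.1382]
ee_rot: [3.127, 0.348, 1.661]
wrist_force: [-0.1, 0.4, -3.4]
width: 0.0098
```

>>> {"fn": "arm_command", "kwargs": {
  "plan": [0.1,0,0.28,0,0,0,1,0.07,0,0.19,0,0,0,1,0,0,0,0,0,0,1]
}}

```text
time: 29.52
tool_pos: [0.534, 0.3066, 0.1335]
ee_rot: [3.127, 0.348, 1.661]
wrist_force: [0.3, -0.5, -4.0]
width: 0.0093
```

```bash
python3 -c "
from h import *
look2('e5')"
```

```text
t 29.77 pos [0.5342 0.3067 0.134 ] rpy deg [179.1008  19.9163  95.1638] F [-0.1979  0.2139 -3.7851] M [ 0.564  -0.0399  0.0242] w 0.0096
TCP in groove -0.0013115858450713843 0.06257497512124463
```

View pics/e5a.png

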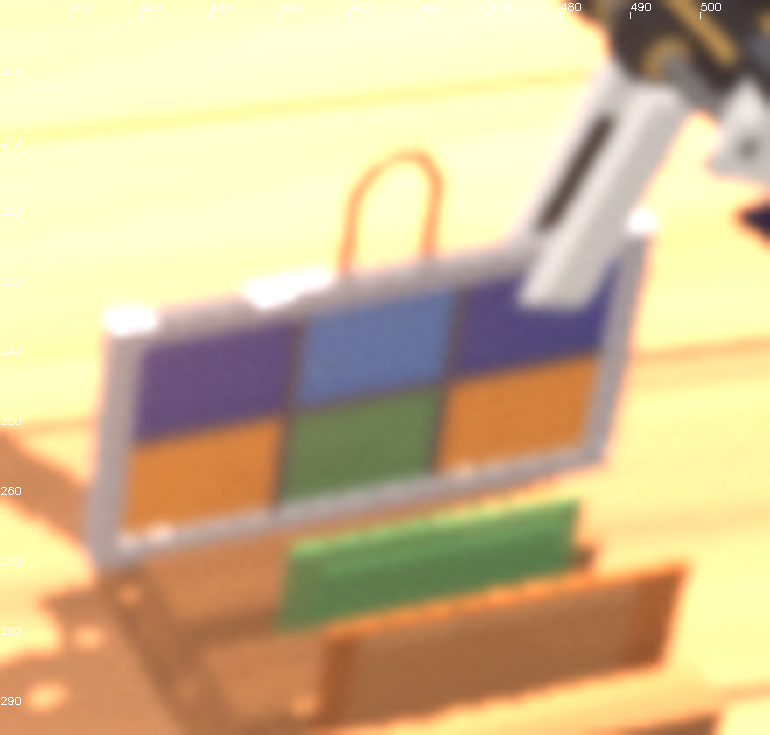

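View pics/e5b.png

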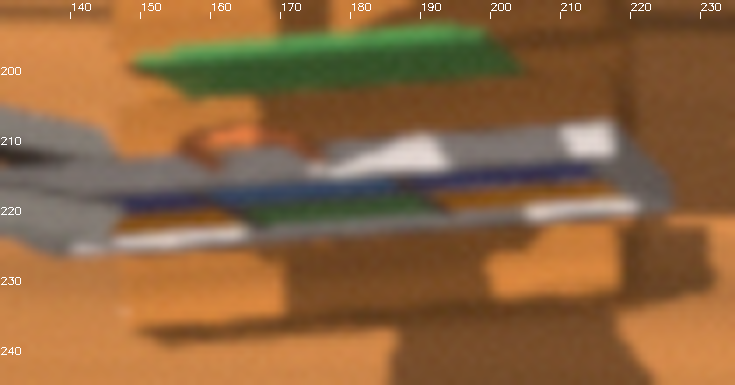

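>>> {"fn": "arm_command", "kwargs": {
  "plan": [0.1,0,0.28,0,0,0,1,0.1,-0.01,0.28,0,0,0,1,0,0,0,0,0,0,1]
}}

```text
time: 30.15
tool_pos: [0.5339, 0.3065, 0.1273]
ee_rot: [3.127, 0.348, 1.661]
wrist_force: [0.2, 0.3, -3.2]
width: 0.0093
```

>>> {"fn": "arm_command", "kwargs": {
  "plan": [0.1,0,0.28,0,0,0,1,0.1,-0.01,0.28,0,0,0,1,0,0,0,0,0,0,1]
}}

```text
time: 30.52
tool_pos: [0.5339, 0.3065, 0.1214]
ee_rot: [3.127, 0.348, 1.661]
wrist_force: [0.4, 0.5, -4.1]
width: 0.0098
```

```bash
python3 -c "
from h import *
look2('e6')"
```

```text
t 30.77 pos [0.5342 0.3067 0.1221] rpy deg [179.0961  19.9151  95.1647] F [ 0.9312 -0.2963 -3.5939] M [ 0.5777  0.0485 -0.0292] w 0.0095
TCP in groove -0.0013064604614089824 0.06252676652671232
```

View pics/e6a.png

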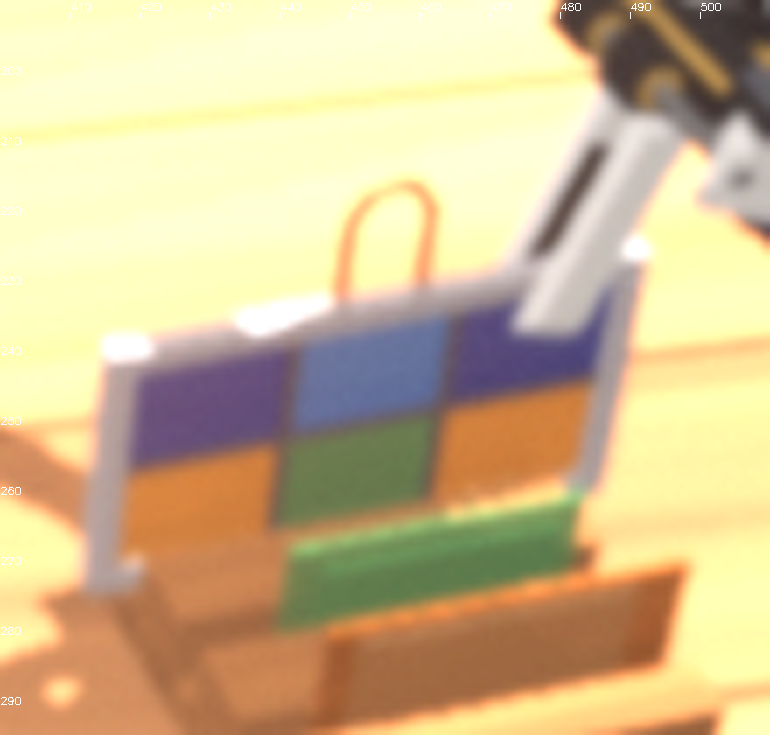

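View pics/e6b.png

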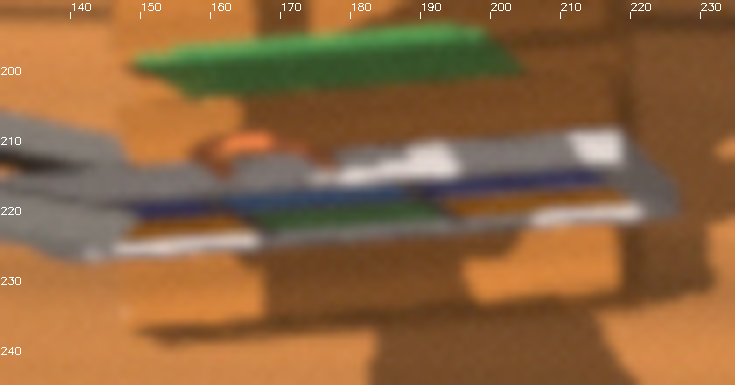

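>>> {"fn": "arm_command", "kwargs": {
  "plan": [0.1,0,0.28,0,0,0,1,0.07,-0.01,0.19,0,0,0,1,0,0,0,0,0,0,1]
}}

```text
time: 31.15
tool_pos: [0.5339, 0.3065, 0.1165]
ee_rot: [3.127, 0.348, 1.661]
wrist_force: [0.1, -0.7, -4.4]
width: 0.0095
```

>>> {"fn": "arm_command", "kwargs": {
  "plan": [0.05,0,0.14,0,0,0,1,0,0,0,0,0,0,1]
}}

```text
time: 31.4
tool_pos: [0.5341, 0.3066, 0.1153]
ee_rot: [3.126, 0.348, 1.661]
wrist_force: [-0.6, 0.6, -4.5]
width: 0.0094
```

>>> {"fn": "arm_command", "kwargs": {
  "plan": [0.05,0,0.14,0,0,0,1,0,0,0,0,0,0,1]
}}

```text
time: 31.65
tool_pos: [0.5341, 0.3066, 0.1138]
ee_rot: [3.126, 0.348, 1.661]
wrist_force: [-0.4, 0.4, -3.5]
width: 0.0098
```

>>> {"fn": "arm_command", "kwargs": {
  "plan": [0.03,0,0.09,0,0,0,1,0,0,0,0,0,0,1]
}}

```text
time: 31.9
tool_pos: [0.5342, 0.3066, 0.1129]
ee_rot: [3.126, 0.348, 1.661]
wrist_force: [-0.3, 0.0, -3.2]
width: 0.0099
```

>>> {"fn": "arm_command", "kwargs": {
  "plan": [0.03,0,0.09,0,0,0,1,0,0,0,0,0,0,1]
}}

```text
time: 32.15
tool_pos: [0.5342, 0.3065, 0.112]
ee_rot: [3.126, 0.348, 1.661]
wrist_force: [0.5, 0.6, -2.9]
width: 0.0095
```

>>> {"fn": "arm_command", "kwargs": {
  "plan": [0.03,0,0.09,0,0,0,1,0,0,0,0,0,0,1]
}}

```text
time: 32.4
tool_pos: [0.5343, 0.3066, 0.1112]
ee_rot: [3.126, 0.348, 1.661]
wrist_force: [0.7, -0.0, -3.8]
width: 0.0099
```

```bash
python3 -c "
from h import *
look2('e7');st()"
```

```text
t 32.65 pos [0.5343 0.3066 0.1112] rpy deg [179.105   19.9192  95.1679] F [-0.1507 -0.4818 -2.2546] M [ 0.561  -0.0842 -0.0191] w 0.0097
TCP in groove -0.0013050599087159151 0.062430834662850335
t 32.65 pos [0.5343 0.3066 0.1112] rpy deg [179.105   19.9192  95.1679] F [-0.1507 -0.4818 -2.2546] M [ 0.561  -0.0842 -0.0191] w 0.0097
```

View pics/e7a.png

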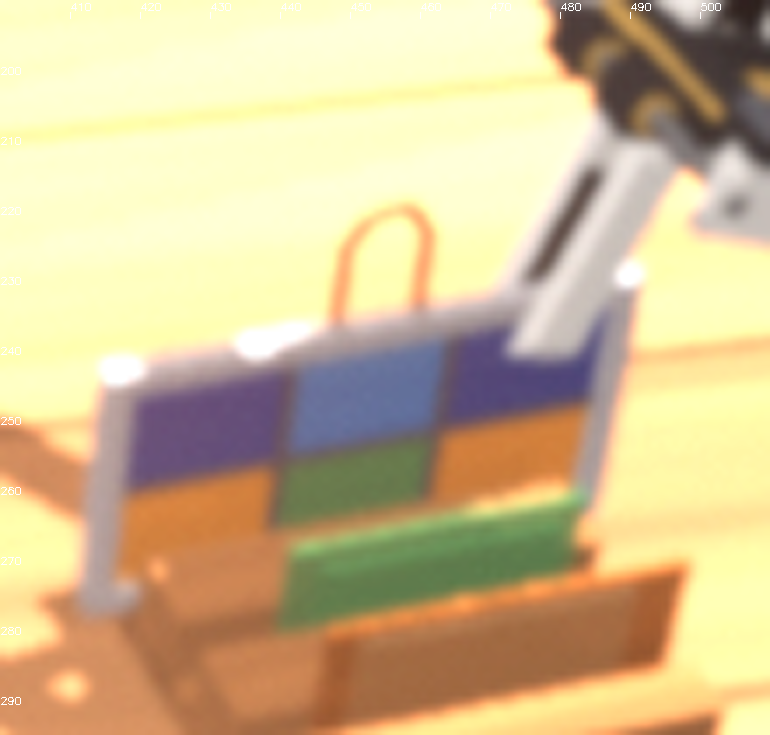

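>>> {"fn": "arm_command", "kwargs": {
  "plan": [0.03,0,0.09,0,0,0,1,0,0,0,0,0,0,1]
}}

```text
time: 32.9
tool_pos: [0.5343, 0.3067, 0.1104]
ee_rot: [3.126, 0.347, 1.661]
wrist_force: [-0.8, 0.7, -2.1]
width: 0.0099
```

>>> {"fn": "arm_command", "kwargs": {
  "plan": [0.03,0,0.09,0,0,0,1,0,0,0,0,0,0,1]
}}

```text
time: 33.15
tool_pos: [0.5345, 0.3068, 0.1101]
ee_rot: [3.125, 0.347, 1.661]
wrist_force: [-0.1, 2.2, 1.9]
width: 0.0096
```

Run:
```python
from h import *
look('e8')
a0=pickle.load(open('e7.pkl','rb'))[0];a=pickle.load(open('e8.pkl','rb'))
for n,bx in dict(TL=(408,235,440,262),mid=(440,232,462,258),R=(480,222,495,260),loop=(440,212,468,240)).items():
    try:print(n,*ecc(a0,a,bx))
    except Exception as e:print(n,'x')
```

```text
33.35 [0.535 0.307 0.11 ] [179.028  19.882  95.151] F [-0.506  2.404  2.206] M [ 0.397  0.059 -0.017]
TL [0.17  0.129] 0.9960713950779053
mid [0.144 0.292] 0.9897820153931762
R [-0.433  0.687] 0.9414954228864653
loop [0.386 0.848] 0.9130097062092896
```

>>> {"fn": "arm_command", "kwargs": {
  "plan": [0.02,0,0.05,0,0,0,1,0,0,0,0,0,0,1]
}}

```text
time: 33.6
tool_pos: [0.5348, 0.3069, 0.1101]
ee_rot: [3.124, 0.347, 1.66]
wrist_force: [-1.0, 2.6, 5.0]
width: 0.0096
```

Run:
```python
from h import *
look2('e9')
```

```text
t 33.85 pos [0.5347 0.3069 0.1101] rpy deg [178.9905  19.8769  95.1316] F [-1.5618  3.3005  6.236 ] M [ 0.3168  0.0823 -0.0622] w 0.0095
TCP in groove -0.00079660308239664 0.06269360952594163
```

View pics/e9a.png

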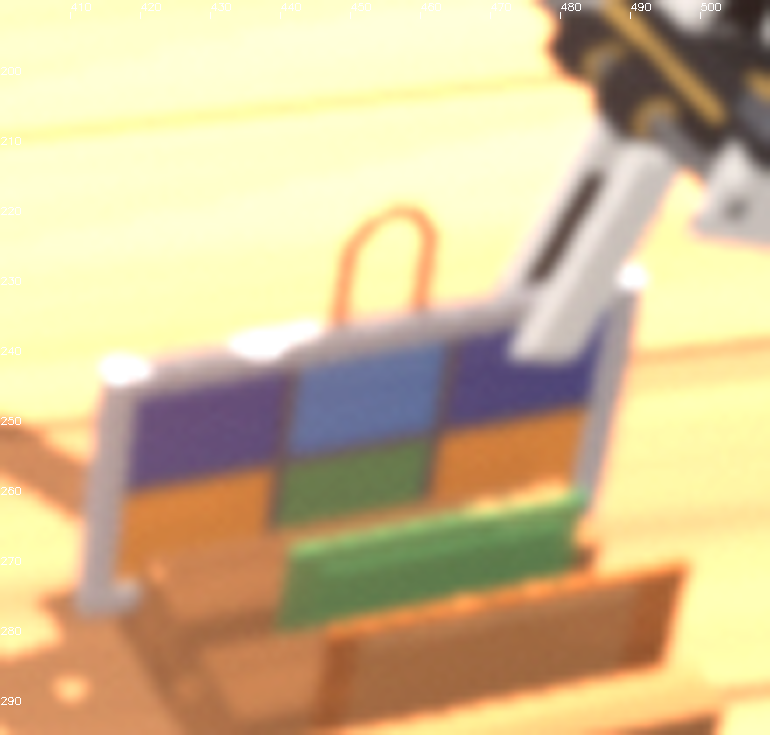

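View pics/e9b.png

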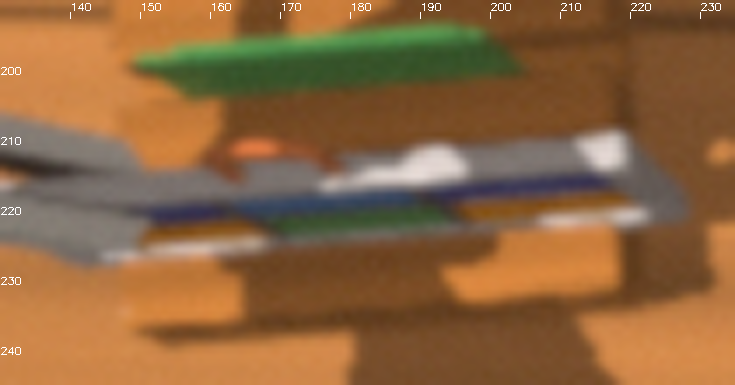

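>>> {"fn": "arm_command", "kwargs": {
  "plan": [-0.02,0,-0.07,0,0,0,1,0,0,0,0,0,0,0.88,0,0,0,0,0,0,0.86,0,0,0,0,0,0,0.84,0,0,0,0,0,0,0.8,0,0,0,0,0,0,0.7,0,0,0,0,0,0,0.6,0,0,0,0,0,0,0.6]
}}

```text
time: 34.85
tool_pos: [0.5342, 0.3066, 0.1095]
ee_rot: [3.126, 0.348, 1.661]
wrist_force: [-0.9, 0.6, 0.3]
width: 0.0372
```

Run:
```python
from h import *
look2('f1')
```

```text
t 35.1 pos [0.5342 0.3066 0.1095] rpy deg [179.1123  19.9214  95.1675] F [ 0.1317  0.9806 -0.4475] M [ 0.1672 -0.138   0.0043] w 0.0376
TCP in groove -0.001329656746225662 0.0624332418136672
```

View pics/f1a.png

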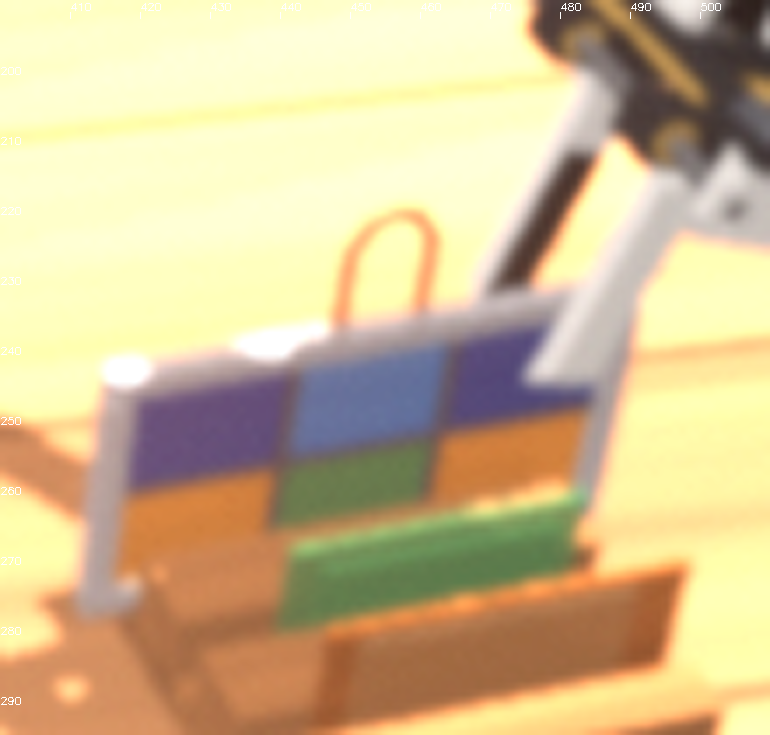

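View pics/f1b.png

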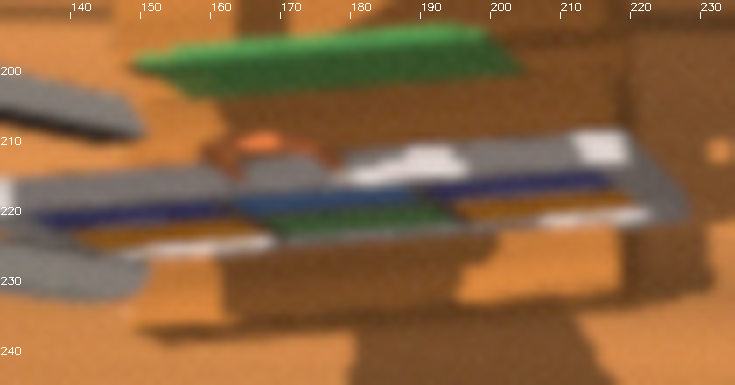

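>>> {"fn": "arm_command", "kwargs": {
  "plan": [0,0,-0.5,0,0,0,0.6,0,0,-1,0,0,0,0.6,0,0,-2,0,0,0,0.6,0,0,-3,0,0,0,0.6,0,0,-3,0,0,0,0.6,0,0,-3,0,0,0,0.6,0,0,-3,0,0,0,0.6,0,0,0,0,0,0,0.6]
}}

```text
time: 36.1
tool_pos: [0.5278, 0.3603, 0.2588]
ee_rot: [3.12, 0.344, 1.66]
wrist_force: [-0.1, -0.6, 0.3]
width: 0.0375
```

Run:
```python
from h import *
look2('f2')
a,b=pickle.load(open('f2.pkl','rb'))
cv2.imwrite('pics/f2full.png',a['pixels'][:,:,::-1]);cv2.imwrite('pics/f2top.png',b['pixels'][:,:,::-1])
a0=pickle.load(open('s0.pkl','rb'))[0]
for n,bx in dict(jar=(350,295,382,332),reel=(334,272,362,302),pliers=(315,243,358,280)).items():
    try: print(n,*ecc(a0,a,bx))
    except Exception as e: print(n,'x')
g=np.array([.541,.2445,0]);y=np.radians(5);x=np.array([np.cos(y),np.sin(y),0]);yy=np.array([-x[1],x[0],0])
for v in(-.1,.1): print("expected top ends",proj(a,g+v*yy+[0,0,.126]),proj(b,g+v*yy+[0,0,.126]))
```

```text
t 36.35 pos [0.5267 0.3582 0.2532] rpy deg [179.2912  20.03    95.2067] F [ 0.1112 -0.1368 -0.0126] M [ 0.0718 -0.0949 -0.0162] w 0.0373
TCP in groove -0.004324966180127939 0.11456175015346022
jar [0.008  0.0018] 0.9999558411738161
reel [-1.4724  0.8288] 0.9151229691856156
pliers [-0.7561  0.6168] 0.395883701759374
expected top ends [413.9755 242.9655] [219.4942 210.8454]
expected top ends [490.8087 229.2891] [124.2777 217.501 ]
```

View pics/f2full.png

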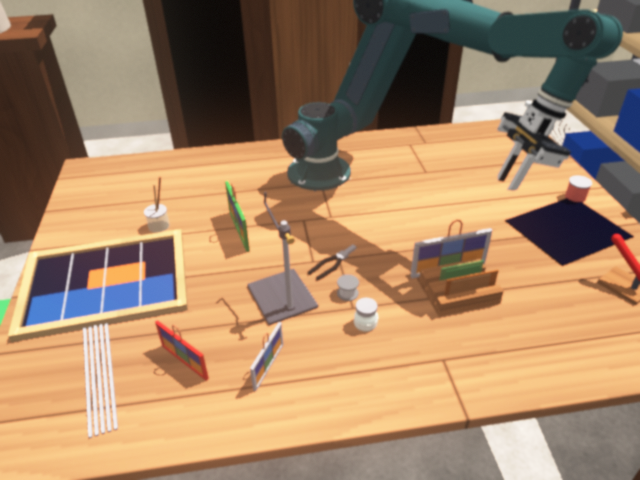

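View pics/f2a.png

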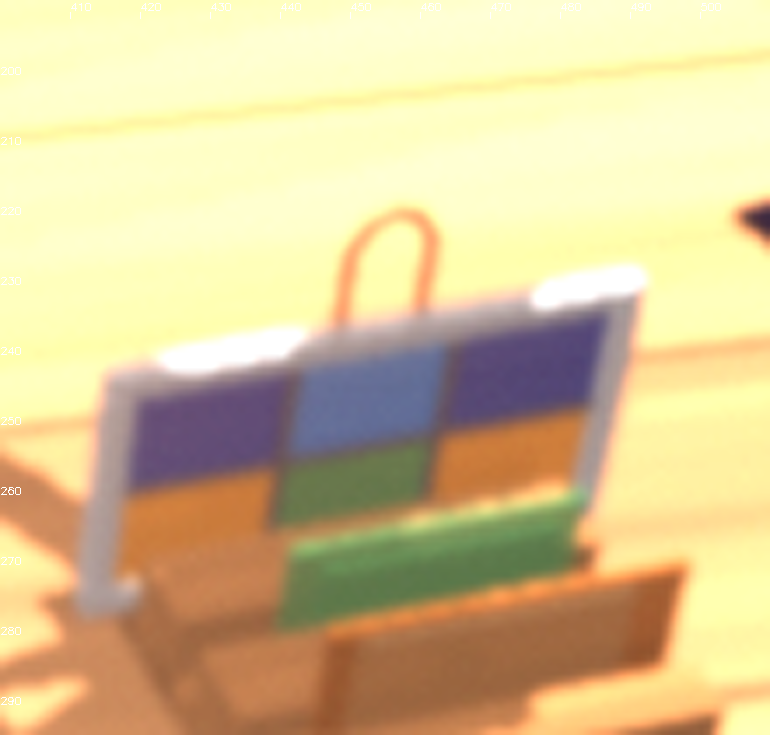

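View pics/f2top.png

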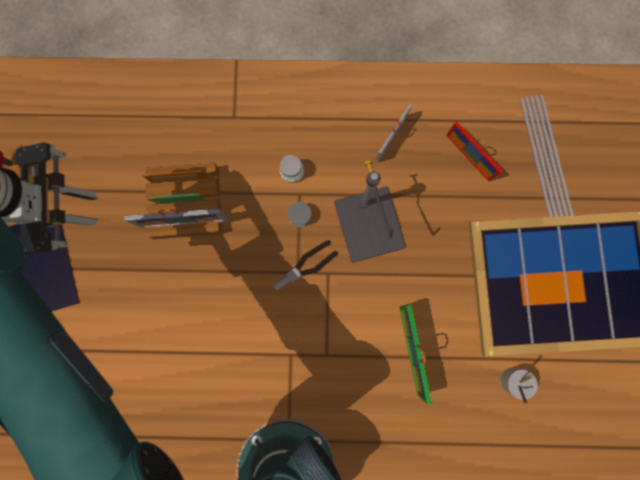

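The panel stands upright in the front groove. Its top ends are at about (415.5,243.5) and (491.5,229.5) in the scene view, against (414,243) and (491,229) expected. The gripper is well clear, and the jar, reel and pliers look to be where they were in both views. I'm handing it in.

```bash
python3 -c "
from bench import close_job
print(close_job())"
```

```text
the job is handed in; nothing more can be done
None
```

The panel is off the hook and standing loop up in the front groove of the rack. The gripper has let go and is clear, and I handed the job in at about 36 s of the 67 s allowed.

- **Off the hook:** I gripped the panel about 67 mm off its middle and lifted it until its frame touched the underside of the rod. I then followed the rod (slope about 16°) and drew the loop over the tip. The measured force stayed within about 1 N of the panel's weight of about 3.8 N.
- **Into the groove:** I lowered the panel until it reached the groove floor, pressing with roughly 10 N against the 20 N limit, and then released it.

**Last checks**
- **Position:** the top corners are within about 1.5 pixels (a few mm) of where a fully seated, centred panel should be in the scene view. The top view also agrees with this by eye.
- **Clear of everything:** wrist force was about zero after backing off.
- **Bystanders:** an image comparison confirmed that the jar had not moved. For the reel and pliers it was unreliable because of shadows, but by eye they are in the same place in both views.

**What went less well**
- **Slip in the grip:** the panel tilted in the fingers by up to about 12° relative to level on the way to the rack. I levelled it by tilting the tool 20° in all.
- **Camera disagreement:** before insertion the two cameras differed by a few mm on the panel's position across the groove. I went mostly by the top view, and the panel went in without catching.

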